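Raise the locked test voltage of the lamp tester and lock it again

ROBOT

A 7-joint arm with a two-finger parallel gripper is mounted at the origin on a cart in front of the work surface, level with it; the furniture and walls round the work are solid. World frame = base frame: x ahead of the robot, y to its left, z up, the work surface at z = 0. Lengths are in m, angles in rad, forces in N, time in s.
With the tool pointing down it reaches from about 0.425 to 0.925 m from the base axis. Payload 6.8 kg.
Tool frame: the origin (TCP) lies between the finger pads; the fingertips stand 14 mm ahead of it and the grasp point (between the pads) lies 5 mm behind it; z points along the fingers, y is the direction in which the jaws open and shut (so a half turn about z gives the same grasp; the last joint's range is limited). The gripper opens to 88 mm and grips with 3 to 60 N. Pads are 20 mm wide; open, the fingers measure 115 mm over their backs; the gripper's body (75 mm by 178 mm) begins 61 mm behind the grasp point.
Start: joints at [-1.44, 0.477, 0.022, 1.555, -0.011, 1.109, -0.083], TCP at [0.16, 0.656, 0.237] pointing down, gripper open.
Joint ranges: [-2.96, 2.96], [-0.34, 2.1], [-1.41, 1.46], [0.24, 2.44], [-1.37, 4.51], [0.17, 1.92], [-2.96, 2.96]. Speed limits (rad/s): [2.39, 2.39, 3.14, 3.14, 3.14, 3.14, 3.14].

INTERFACE

Orientations are given as a unit quaternion [w, x, y, z].
In Python, from workcell import monitor, cams, hand_in, spotter gives the robot as it stands. The module is installed in compiled form; this text tells all that it offers.
- The arm moves only by the shell command python3 -m handwheel 'ROWS'. ROWS is JSON, a list of rows, each an object of numbers: "grip": the opening, from 0 (shut) to 1 (fully open); "tx", "ty", "tz": the shift along the world's x, y, z scaled (see below); "ax", "ay", "az": the turn, a rotation vector about the world's x, y, z scaled (see below). In form: [{"grip": .., "tx": .., "ty": .., "tz": .., "ax": .., "ay": .., "az": ..}, ...]. A call has 1 to 5 rows; each row is the pose to reach, as a shift and turn from the pose commanded when the call began, turning the shorter way round; what a row does not reach only later rows make up. The controller multiplies each number of a shift by 0.08 m and each number of a turn by 180 degrees. A row lasts 1/12 s, in which the tool goes at most 41.7 mm and 7.16 degrees, less where a joint would pass 70% of its speed; a pose out of reach is approached as far as the arm can. A call with a number of a shift or a turn outside -1 to 1 is refused whole. A call with a gripper value outside its range is refused whole. The fingers move at their own pace and stop on an object; the grip force is fixed at half the most. Time passes only in rows, so rows that repeat a pose let the fingers close. It gives the time, the measured TCP pose, the force and the opening at its end, in the units of the state.
- monitor.state(): the state, without advancing time (a new reading comes with each control period).
- cams.read_camera(name): name is "side" or "top"; returns (picture, depth): 384x512x3 uint8, red, green, blue; 384x512 float32, m along the optical axis (not along the pixel's ray), 0 where there is no reading.
- cams.camera_model(name): a dict with "intrinsics" (3x3 intrinsics, pixels), "T" (4x4, takes a point from camera to world coordinates). Camera axes: x right, y down, z forward; pixel columns grow to the right and rows downward; lengths in m; the calibration is good to about 2 mm. A picture is of the moment at which its call begins. camera_model takes no time and is no camera call.
- hand_in(): hands the job in, once; it reports no verdict.
Trained networks look in the newest picture that a camera, given by its name, has taken for a name from the list of things; names that differ only in an ending like _2 or _b are one class to them, and where a whole thing is asked for, a point or a joint stands for the part that bears it (a point fixed in the world has none). Each returns a list of dicts, best first, with "confidence" (0 to 1); they miss things now and then, are a little off and sometimes report something else, mostly with a low value. They report only what shows in the picture. A call takes as long as a camera call.
- spotter.search_frame(camera, name): "box" ([left, top, right, bottom] in pixels, round what is visible of it).
- spotter.outline_of(camera, name): "mask" (384x512 bool, what is visible of it) and "box" ([left, top, right, bottom] in pixels, round what is visible of it).
- spotter.landmark_of(camera, name): "xy" ([column, row] in pixels: a listed point, or the origin of a listed thing).
The state is a dict: "time": time; "q": joint angles; "joint_vel": joint speeds; "tau": joint torques, N m; "eef_pos": TCP position; "tcp_rot": TCP orientation; "force": force on the tool from outside, world axes, zero at the start; "ft_torque": the same for the moment, N m; "finger_gap": opening from 0.0 (shut) to 1.0 (fully open).
Only numpy, scipy, OpenCV 4.12 (cv2) and the standard library are available. Lean on these libraries where they do the work, as an engineer would, in place of code of your own. Each camera call takes 0.05 s, during which the arm holds its last target.

TASK

Set the lamp tester to its new test voltage: draw the red-tabbed lock slide well back off the knob, then turn only the small inner knob clockwise until its orange pointer stands at the green marker on the edge of the scale, and push the lock slide fully home over the knob again. Leave the wide black outer ring (the current limit) and the green marker where they are set, and do not disturb the things standing round the tester.

Things in the scene. Friction and masses are not known exactly. Their poses are not given: they have to be found in the camera images.
- lamp_tester: grey lamp tester, fixed to the table, 210 mm wide, 192 deep; its front panel slopes 35 degrees (0.61 rad) from level, from 30 mm high at the worker's side up to 116 mm; behind it a meter housing 186 mm high (left) and a lamp holder with a white bulb 229 mm high (right). Origin: under its centre, on the table; x to its back, y to its left as the worker faces it, z up
- dial_center (a point): where the dial's turning axis meets the sloping panel's surface. Its axes: x straight up the slope, y to the worker's left along the panel, z square out of the panel (turning axis of knob, ring and marker). A white scale disc of 41 mm radius lies round it. Apart from knob and lock nothing on the panel is higher than 12 mm
- knob (a joint): small inner knob (voltage), grey ribbed cylinder 24 mm in diameter, clear to grip from 14 to 44 mm above the panel (its top); its orange pointer, 3 mm wide, passes over the ring 12 to 14 mm above the panel. Rad: 0 = pointer straight up the slope, clockwise positive, stops at +-2.3; turns against 0.03 N m, stays put; starts 0.4 to 1.5 anticlockwise of the marker; clamped while the lock is home
- knob_grip (a point): point on the knob's axis, 34 mm above the panel (10 mm below the knob's top); its axes turn with the knob: z square out of the panel, x along the pointer
- pointer_tip (a point): tip of the orange pointer, 35 mm from the knob's axis, 12 mm above the panel
- outer_ring (a joint): the wide black ribbed outer ring (current limit) round the knob's foot, 51 mm in diameter, from 1.5 to 10 mm above the panel, with a yellow index line; it turns very easily (0.012 N m) about the same axis and must stay as it is. Value in rad, 0 = index straight up the slope, clockwise positive
- ring_index (a point): end of the ring's yellow index line, 24 mm from the axis, on the ring's top
- marker (a joint): green set-point marker, a tab 9 mm wide and 5 mm high on the edge of the scale, 35 to 49 mm from the axis, stiff (0.25 N m); it shows where the pointer must stand. Value in rad on the same scale as the knob: the pointer stands at the marker when both values are equal
- mark (a point): the place where the pointer's tip must be: 35 mm from the axis at the green marker, 12 mm above the panel
- lock (a joint): steel lock slide in a rail right of the dial; its fork, 16 to 24 mm above the panel, straddles the knob. Value in m: 0 = fully home (starts here; tapered rubber jaws clamp the knob), 0.050 = fully back, a travel along -y of dial_center; clear of the knob from 0.030, jaw tips 40 mm from its axis when back. Slides against 3 N, the last 3 mm as the jaws wedge against up to 20 N; stays where left
- lock_tab (a point): in the lock slide's red upright tab: 12 mm thick along x of dial_center, 22 mm long along the travel, clear to grip from 30 mm to its top 52 mm above the panel; the point is on its middle line, 40 mm above the panel. Lock home: 60 mm right of the knob's axis (-y of dial_center); fully back: 110 mm. The rail beside the tab is 42 mm wide and 29 mm high
- lamp_pack: bystander: black lamp carton, 36x36x75 mm, standing to the left of the tester; origin at the centre of its underside
- cell: bystander: white and green round battery, 33 mm in diameter, 62 mm high, standing to the left of the tester; origin at the centre of its underside
- felt_marker: bystander: red felt marker, 18x140x18 mm, lying on the table to the right of the tester, nearer the robot; origin under its middle, its length along its own y

How it is judged:
By the outcome, as a careful person would: the job done as asked, in the order asked, and still so for the second after the job is handed in, with the robot touching nothing.
It also fails if it takes over 54 s, if anything falls off the work surface, if the arm or the gripper's body presses on something with over 40 N, if the wrist force passes 120 N, or if a joint passes its speed limit or range.

## Working session

There is one attempt and no reset: what is moved stays moved. The work goes in short steps, Python scripts to look and compute and a shell command to move; the robot and the scene stay as the last step left them, time stands still between calls to the robot, and variables do not carry over. Pictures are saved under pics/ and viewed, and the job is handed in when it is done.

```bash
mkdir -p pics; ls; python3 - <<'E'
from workcell import monitor, cams, spotter
import cv2
print(monitor.state())
for c in ("side","top"):
    p,d=cams.read_camera(c); cv2.imwrite(f"pics/{c}0.png",p[:,:,::-1])
    m=cams.camera_model(c); print(c,m)
    for n in ["dial_center","pointer_tip","mark","lock_tab","ring_index","knob_grip","lamp_tester"]:
        print(n,[(r['xy'],round(r['confidence'],2)) for r in spotter.landmark_of(c,n)][:2])
E
```

```text
pics
{'time': 0.0, 'q': array([-1.44011824,  0.47777345,  0.0223705 ,  1.55640604, -0.01147462,
        1.10927486, -0.08308458]), 'joint_vel': array([ 0.00028598, -0.00087044,  0.00119366, -0.00092816,  0.00084728,
        0.00130012,  0.00113541]), 'tau': array([ 1.07215259e-03, -5.82851744e+01,  1.53471831e+00, -2.72609299e+01,
       -5.44151373e-02,  1.68167241e-02,  1.42701656e-04]), 'eef_pos': array([0.15955477, 0.65530724, 0.23571934]), 'tcp_rot': array([-2.13684009e-05,  1.19094914e-01,  9.92882496e-01, -8.66344305e-04]), 'force': array([-0.65314429,  0.17726332, -0.17060186]), 'ft_torque': array([-0.01914739,  0.01829268, -0.03441871]), 'finger_gap': 0.9998591120686736}
side {'intrinsics': array([[463.16973678,   0.        , 253.31898774],
       [  0.        , 463.16973678, 184.98690921],
       [  0.        ,   0.        ,   1.        ]]), 'T': array([[-0.96287921, -0.17585506,  0.20478924,  0.34510922],
       [-0.26991751,  0.61922541, -0.73736316,  0.68859391],
       [ 0.00285835, -0.76526785, -0.64370563,  0.75848191],
       [ 0.        ,  0.        ,  0.        ,  
[... 444 characters left out ...]
        ]]), 'T': array([[ 1.87447056e-03, -9.92348165e-01,  1.23456898e-01,
         4.59970787e-01],
       [-9.99763780e-01,  8.13576119e-04,  2.17191472e-02,
        -7.15769797e-02],
       [-2.16533975e-02, -1.23468447e-01, -9.92112228e-01,
         1.01352460e+00],
       [ 0.00000000e+00,  0.00000000e+00,  0.00000000e+00,
         1.00000000e+00]])}
dial_center [([238.9, 189.6], 0.63)]
pointer_tip [([231.3, 174.2], 0.59), ([178.5, 155.3], 0.31)]
mark [([228.4, 190.9], 0.5), ([248.9, 185.3], 0.47)]
lock_tab [([247.4, 216.4], 0.82), ([232.4, 173.9], 0.22)]
ring_index [([234.3, 179.2], 0.71), ([227.7, 194.0], 0.51)]
knob_grip [([229.5, 191.2], 0.63)]
lamp_tester [([264.3, 201.7], 0.81)]
```

View pics/side0.png

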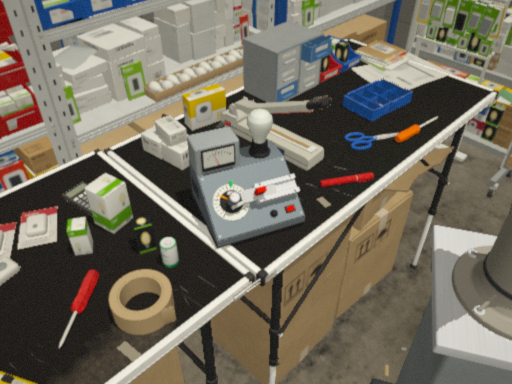

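View pics/top0.png

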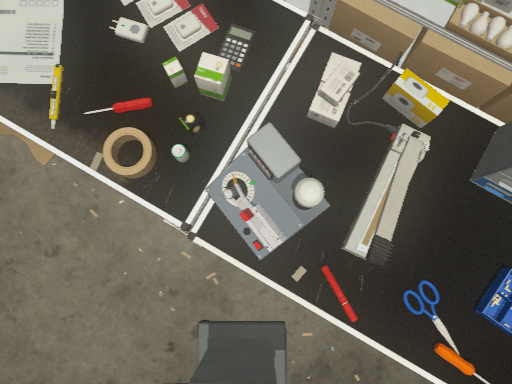

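```bash
python3 - <<'E'
import cv2,numpy as np
s=cv2.imread("pics/side0.png");t=cv2.imread("pics/top0.png")
a=cv2.resize(s[150:260,180:310],None,fx=6,fy=5.4,interpolation=cv2.INTER_CUBIC)
cv2.imwrite("pics/side0z.png",cv2.resize(s[155:250,180:306],None,fx=6,fy=6,interpolation=cv2.INTER_CUBIC))
cv2.imwrite("pics/top0z.png",cv2.resize(t[140:235,190:310],None,fx=6,fy=6,interpolation=cv2.INTER_CUBIC))
E
```

```text
(no output)
```

View pics/side0z.png

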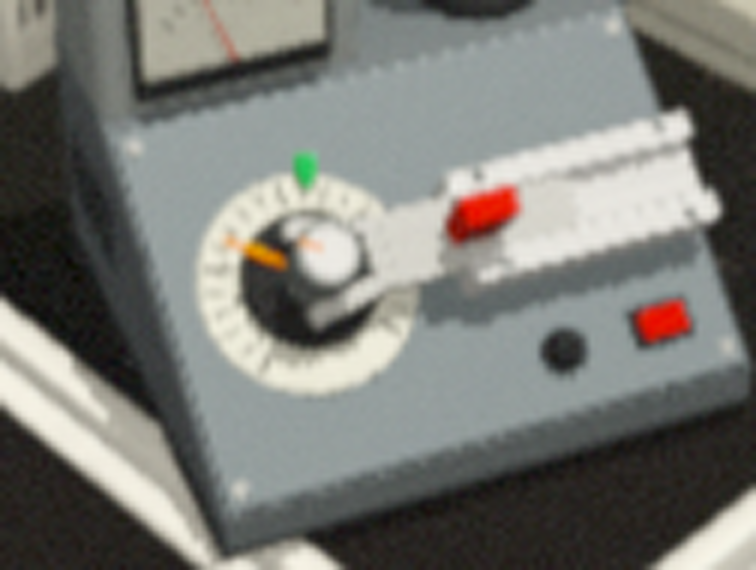

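View pics/top0z.png

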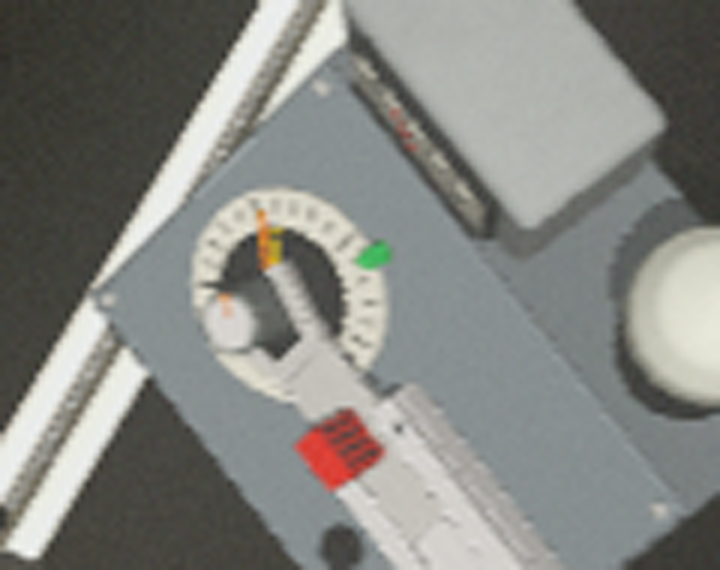

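The side view shows the dial at about (231,205), the marker at the top of the scale near (231,183), the pointer near (219,195) and the red tab near (262,190). The top view shows the tester turned about 40° clockwise. Next I'll fit the panel plane from the depth images.

```bash
cat > h.py <<'E'
import numpy as np, cv2
from workcell import monitor, cams, spotter
from scipy.optimize import least_squares
def cloud(c,d):
    m=cams.camera_model(c);K=m['intrinsics'];T=m['T']
    v,u=np.mgrid[:384,:512]
    P=np.stack([(u-K[0,2])*d/K[0,0],(v-K[1,2])*d/K[1,1],d],-1)
    return P@T[:3,:3].T+T[:3,3]
def proj(c,P):
    m=cams.camera_model(c);K=m['intrinsics'];T=m['T']
    p=(np.asarray(P)-T[:3,3])@T[:3,:3]; p=p@K.T
    return p[...,:2]/p[...,2:]
def ray(c,uv,n,off):  # intersect pixel ray with plane n.p=off
    m=cams.camera_model(c);K=m['intrinsics'];T=m['T']
    r=T[:3,:3]@np.linalg.solve(K,[uv[0],uv[1],1]);o=T[:3,3]
    return o+r*(off-n@o)/(n@r)
E
python3 - <<'E'
from h import *
ims={}
for c in ("side","top"):
    p,d=cams.read_camera(c); np.savez(f"{c}0.npz",p=p,d=d)
    o=spotter.outline_of(c,"lamp_tester")
    print(c,[(r['box'],r['confidence']) for r in o][:2])
    W=cloud(c,d); M=o[0]['mask']&(d>0); P=W[M]
    np.save(f"{c}P.npy",P)
    # RANSAC plane with 35deg tilt
    best=None
    rng=np.random.default_rng(0)
    for _ in range(3000):
        a=P[rng.choice(len(P),3,False)]; n=np.cross(a[1]-a[0],a[2]-a[0]); l=np.linalg.norm(n)
        if l<1e-6: continue
        n=n/l*np.sign(n[2]); 
        if abs(np.arccos(n[2])-.61)>.08: continue
        k=(abs((P-a[0])@n)<.002).sum()
        if best is None or k>best[0]: best=(k,n,n@a[0])
    k,n,off=best
    I=abs(P@n-off)<.003; Q=P[I]; ce=Q.mean(0); n=np.linalg.svd(Q-ce)[2][2]; n*=np.sign(n[2])
    print(k,len(P),n,n@ce,"tilt",np.arccos(n[2]),"yaw of x",np.arctan2(-n[1],-n[0]),ce)
E
```

```text
side [([185.3, 109.1, 303.9, 248.2], 0.95)]
3117 10368 [-0.35077337  0.44885594  0.82187979] -0.1589757819062735 tilt 0.6060932842507101 yaw of x -0.9074485463590158 [ 0.56398673 -0.05209209  0.0757259 ]
top [([207.2, 123.1, 328.8, 260.0], 0.71)]
2897 9068 [-0.35481896  0.44753927  0.82086059] -0.1589788320107153 tilt 0.6078801208305586 yaw of x -0.9004475896573406 [ 0.5673348  -0.05882713  0.08363145]
```

```bash
cat >> h.py <<'E'
def frame(psi):
    t=np.deg2rad(35);c,s=np.cos(psi),np.sin(psi)
    ex=np.array([np.cos(t)*c,np.cos(t)*s,np.sin(t)]);ey=np.array([-s,c,0]);n=np.cross(ex,ey)
    return np.stack([ex,ey,n],1)
def ortho(c,p,R,O,h=0,S=4,hx=75,hy=120):
    # up = ex, left = ey ; pixel centre = O
    yy,xx=np.mgrid[0:2*hx*S,0:2*hy*S]
    X=(hx-yy/S)/1000;Y=(hy-xx/S)/1000
    P=O+X[...,None]*R[:,0]+Y[...,None]*R[:,1]+h*R[:,2]
    uv=proj(c,P).astype(np.float32)
    return cv2.remap(p,uv[...,0],uv[...,1],cv2.INTER_CUBIC)
E
python3 - <<'E'
from h import *
R=frame(-.904); n=R[:,2]; print(n)
for c in("side","top"):
    P=np.load(f"{c}P.npy"); k=np.abs(P@n+.159)<.004; print(c,np.median(P[k]@n))
off=-.159
Rr=ray("side",(230.7,204.8),n,off);Rt=ray("top",(238.9,189.6),n,off);print(Rr,Rt,R.T@(Rr-Rt))
O=ray("side",(230.7,204.8),n,off)
for c in("side","top"):
    p=np.load(f"{c}0.npz")['p']
    cv2.imwrite(f"pics/o_{c}.png",ortho(c,p,R,O,0,S=5,hx=55,hy=75)[:,:,::-1])
E
```

```text
[-0.35474079  0.45072042  0.81915204]
side -0.16088222324395024
top -0.1592986965795105
[ 0.59269802 -0.01852317  0.07276175] [ 0.59421825 -0.02635942  0.07773182] [-8.66505720e-03  3.65188768e-03  1.59671911e-16]
```

View pics/o_side.png

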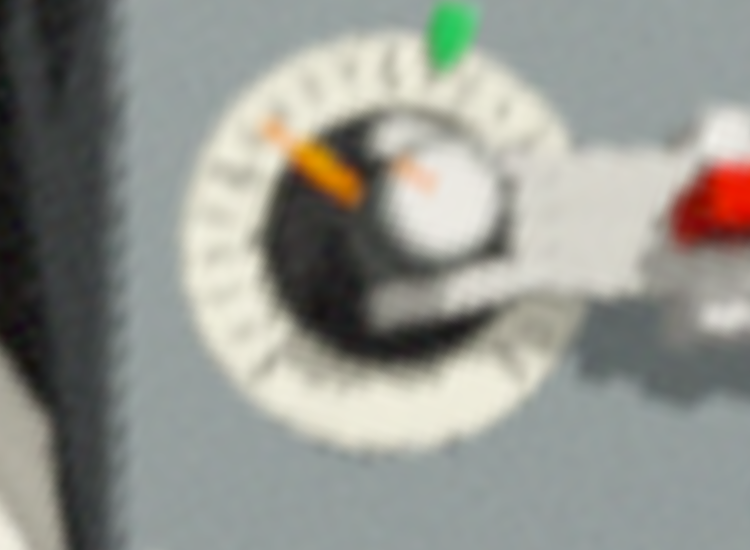

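View pics/o_top.png

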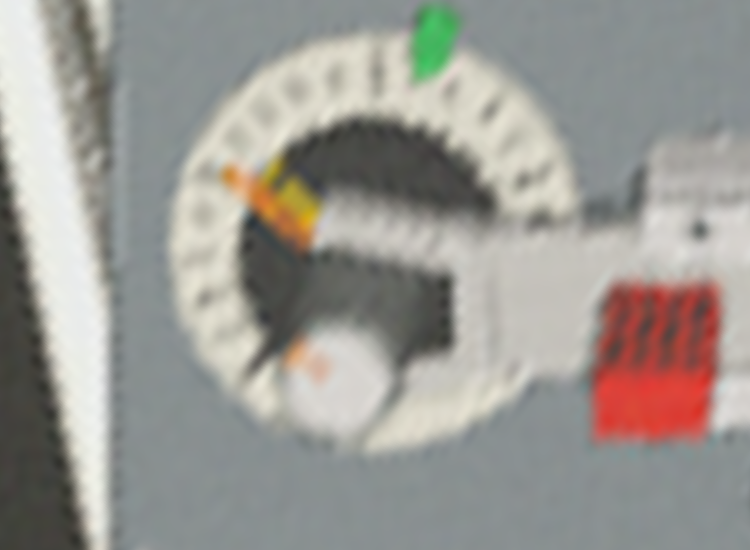

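Rectified at 5 px/mm, the disc centre is at about (385,239) in the side view and (375,240) in the top view. After height correction the marker is at about +0.30 rad and the pointer at about -0.91. I'll refine these with a colour segmentation fit.

```bash
cat >> h.py <<'E'
OFF=-.1595
def fitdisc(c,p,R,O,S=8):
    im=ortho(c,p,R,O,0.001,S=S,hx=60,hy=60); hsv=cv2.cvtColor(im,cv2.COLOR_RGB2HSV).astype(int)
    m=((im.min(-1)>165)&(im[...,0].astype(int)-im[...,2]>8)).astype(np.uint8)
    m=cv2.morphologyEx(m,cv2.MORPH_OPEN,np.ones((5,5)))
    ys,xs=np.nonzero(m); X=60-ys/S; Y=60-xs/S
    # outermost per angle, iterate robust circle fit w/ r=41
    c0=np.array([0.,0.])
    for _ in range(6):
        a=np.arctan2(Y-c0[1],X-c0[0]); r=np.hypot(X-c0[0],Y-c0[1]); b=((a+np.pi)/(2*np.pi)*90).astype(int)
        E=[]
        for k in range(90):
            s=np.nonzero((b==k)&(r<47))[0]
            if len(s): j=s[np.argmax(r[s])]; E.append((X[j],Y[j]))
        E=np.array(E); 
        f=least_squares(lambda q:np.hypot(E[:,0]-q[0],E[:,1]-q[1])-q[2],[*c0,41],loss='soft_l1',f_scale=.4)
        c0=f.x[:2]
    return f.x,len(E),m
def ang(c,p,R,D,h,lo,hi,col,S=8):
    im=ortho(c,p,R,D,h,S=S,hx=55,hy=55).astype(int)
    r,g,b=im[...,0],im[...,1],im[...,2]
    m={'g':(g-r>40)&(g-b>30),'o':(r-b>90)&(r-g>50)&(g>b+25)}[col]
    yy,xx=np.nonzero(m); X=55-yy/S;Y=55-xx/S; rr=np.hypot(X,Y); k=(rr>lo)&(rr<hi)
    a=np.arctan2(-Y[k],X[k]); return np.median(a) if k.any() else None,k.sum()
E
python3 - <<'E'
from h import *
R=frame(-.904);n=R[:,2]
O=ray("side",(230.7,204.8),n,OFF)+R@[.007,-.001,0]
Ds=[]
for c in("side","top"):
    p=np.load(f"{c}0.npz")['p']
    f,k,m=fitdisc(c,p,R,O); print(c,f,k)
    D=O+R@[f[0]/1000,f[1]/1000,0]; Ds.append(D)
    print(D,"marker",ang(c,p,R,D,.003,34,49,'g'),"ptr",[ang(c,p,R,D,.013,l,l+6,'o') for l in(26,30)])
D=np.mean(Ds,0);print("D",D);np.save("D.npy",D)
# checks: lock tab predicted pixel
for c in("side","top"):
    print(c,proj(c,D+R@[0,-.06,.04]),proj(c,D+R@[0,0,.034]))
# tester origin check
for q,n_ in(((0,-.06,.16),"tab approach"),((0,-.06,.047),"tab"),((0,0,.034),"knob")): print(n_,D+R@np.array(q))
from scipy.spatial.transform import Rotation as Ro
w=monitor.state()['tcp_rot'];cur=Ro.from_quat(np.r_[w[1:],w[0]])
for s in(1,-1):
    y=s*R[:,0];z=-R[:,2];T=Ro.from_matrix(np.stack([np.cross(y,z),y,z],1))
    print(s,(T*cur.inv()).as_rotvec()/np.pi,(T*cur.inv()).magnitude())
E
```

```text
side [-0.70821416 -1.45452975 41.50566499] 90
[ 0.59408464 -0.02445637  0.07601647] marker (np.float64(0.27753927025347064), np.int64(6946)) ptr [(np.float64(-0.9291585332261688), np.int64(276)), (np.float64(-0.9179496956941223), np.int64(59))]
top [-5.97082352e-03  3.99904658e-01  4.12969022e+01] 90
[ 0.59589764 -0.02376149  0.07641926] marker (np.float64(0.26785290157209457), np.int64(6627)) ptr [(np.float64(-0.9105476526432432), np.int64(1338)), (np.float64(-0.9176826980822308), np.int64(738))]
D [ 0.59499114 -0.02410893  0.07621786]
side [259.88304507 189.98236024] [233.25722546 197.76172233]
top [245.91296119 215.51439215] [230.20178867 193.03775981]
tab approach [0.49108419 0.01089803 0.20728219]
tab [ 0.5311699  -0.04003337  0.11471801]
knob [ 0.58292996 -0.00878444  0.10406903]
1 [ 0.05100899 -0.23472203 -0.6851111 ] 2.280791017844243
-1 [-0.19650218 -0.04270809  0.27898985] 1.0804175253828534
```

```bash
python3 - <<'E'
from h import *
R=frame(-.904);D=np.load("D.npy")
for c in("side","top"):
    p=np.load(f"{c}0.npz")['p']
    for h in(.041,.052):
        im=ortho(c,p,R,D,h,S=8,hx=30,hy=90).astype(int)
        m=(im[...,0]-im[...,1]>90)&(im[...,0]-im[...,2]>90)
        yy,xx=np.nonzero(m); X=30-yy/8;Y=90-xx/8;k=(Y>-90)&(Y<-40)
        print(c,h,np.percentile(X[k],[2,50,98]),np.percentile(Y[k],[2,50,98]))
E
python3 -m handwheel '[{"grip":0.4,"tx":0.5,"ty":-0.98,"tz":0.2,"ax":-0.0246,"ay":-0.0053,"az":0.035},{"grip":0.4,"tx":0.5,"ty":-0.98,"tz":0.2,"ax":-0.0246,"ay":-0.0053,"az":0.035},{"grip":0.4,"tx":0.5,"ty":-0.98,"tz":0.2,"ax":-0.0246,"ay":-0.0053,"az":0.035}]'
```

```text
side 0.041 [-5.625  0.125  6.375] [-73.25  -60.75  -47.875]
side 0.052 [-7.875 -2.125  4.   ] [-69.375 -57.125 -44.375]
top 0.041 [-10.875  -2.75   15.   ] [-68.875 -58.75  -47.875]
top 0.052 [-3.5    4.5   22.125] [-69.875 -59.875 -49.125]
time: 1.25
eef_pos: [0.2043, 0.5732, 0.2537]
tcp_rot: [0.014, 0.067, 0.997, -0.038]
force: [2.5, -0.1, 0.2]
finger_gap: 0.812
```

```bash
for i in 1; do :; done
python3 -m handwheel '[{"grip":0.4,"tx":0.5,"ty":-0.98,"ax":-0.0246,"ay":-0.0053,"az":0.035,"tz":0},{"grip":0.4,"tx":0.5,"ty":-0.98,"tz":0,"ax":-0.0246,"ay":-0.0053,"az":0.035},{"grip":0.4,"tx":0.5,"ty":-0.98,"tz":0,"ax":-0.0246,"ay":-0.0053,"az":0.035}]' 
python3 -m handwheel '[{"grip":0.4,"tx":0.5,"ty":-0.98,"ax":-0.0246,"ay":-0.0053,"az":0.035,"tz":0},{"grip":0.4,"tx":0.5,"ty":-0.98,"tz":0,"ax":-0.0246,"ay":-0.0053,"az":0.035},{"grip":0.4,"tx":0.5,"ty":-0.98,"tz":0,"ax":-0.0246,"ay":-0.0053,"az":0.035}]'
python3 -m handwheel '[{"grip":0.4,"tx":0.5,"ty":-0.98,"ax":-0.0246,"ay":-0.0053,"az":0.035,"tz":0},{"grip":0.4,"tx":0.5,"ty":-0.98,"tz":0,"ax":-0.0246,"ay":-0.0053,"az":0.035},{"grip":0.4,"tx":0.5,"ty":-0.98,"tz":0,"ax":-0.0246,"ay":-0.0053,"az":0.035}]'
python3 -c "
from workcell import monitor
print(monitor.state()['q'])"
```

```text
time: 1.5
eef_pos: [0.2439, 0.4933, 0.2527]
tcp_rot: [0.026, 0.012, 0.997, -0.077]
force: [0.2, -0.8, 0.4]
finger_gap: 0.584
time: 1.75
eef_pos: [0.2833, 0.4147, 0.2527]
tcp_rot: [0.039, -0.043, 0.992, -0.113]
force: [0.4, -1.1, -0.5]
finger_gap: 0.407
time: 2.0
eef_pos: [0.3226, 0.3361, 0.2527]
tcp_rot: [0.051, -0.097, 0.983, -0.15]
force: [0.1, -0.8, 0.7]
finger_gap: 0.397
[-1.18189812  0.20723571  0.08175101  1.94583753  0.24627009  1.20162547
  0.55415705]
```

```bash

python3 -m handwheel '[{"grip":0.4,"tx":0.5,"ty":-0.98,"ax":-0.0246,"ay":-0.0053,"az":0.035,"tz":0},{"grip":0.4,"tx":0.5,"ty":-0.98,"tz":0,"ax":-0.0246,"ay":-0.0053,"az":0.035},{"grip":0.4,"tx":0.5,"ty":-0.98,"tz":0,"ax":-0.0246,"ay":-0.0053,"az":0.035}]' 
python3 -m handwheel '[{"grip":0.4,"tx":0.5,"ty":-0.98,"ax":-0.0246,"ay":-0.0053,"az":0.035,"tz":0},{"grip":0.4,"tx":0.5,"ty":-0.98,"tz":0,"ax":-0.0246,"ay":-0.0053,"az":0.035},{"grip":0.4,"tx":0.5,"ty":-0.98,"tz":0,"ax":-0.0246,"ay":-0.0053,"az":0.035}]'
cat >> h.py <<'E'
from scipy.spatial.transform import Rotation as Ro
PSI=-.904
def go(q,a=0,Dfile="D.npy"):
    """deltas to tool at dial-frame point q (m), tool y = -ex turned clockwise by a"""
    R=frame(PSI);D=np.load(Dfile);s=monitor.state()
    w=s['tcp_rot'];cur=Ro.from_quat(np.r_[w[1:],w[0]])
    y=-(R[:,0]*np.cos(a)-R[:,1]*np.sin(a));z=-R[:,2]
    T=Ro.from_matrix(np.stack([np.cross(y,z),y,z],1))
    dp=D+R@np.asarray(q)-s['eef_pos'];rv=(T*cur.inv()).as_rotvec()
    print("t",round(s['time'],2),"cur dial mm",(R.T@(s['eef_pos']-D)*1000).round(1),"shift",(dp/.08).round(3),"turn",(rv/np.pi).round(4),"q",s['q'].round(2),"F",s['force'].round(1),"gap",round(s['finger_gap'],3))
E
python3 -c "
from h import *
go([0,-.06,.16])"
```

```text
time: 2.25
eef_pos: [0.3618, 0.2576, 0.2527]
tcp_rot: [0.063, -0.152, 0.969, -0.185]
force: [0.1, -0.1, -0.4]
finger_gap: 0.403
time: 2.5
eef_pos: [0.401, 0.1791, 0.2527]
tcp_rot: [0.074, -0.205, 0.951, -0.22]
force: [-0.6, -0.0, -0.5]
finger_gap: 0.403
t 2.5 cur dial mm [-127.8  -26.8  305. ] shift [ 1.126 -2.102 -0.568] turn [-0.048  -0.0106  0.0718] q [-1.04  0.11  0.17  2.11  0.47  1.13  0.87] F [-0.6 -0.  -0.5] gap 0.403
```

```bash

python3 -m handwheel '[{"grip":0.4,"tx":0.5,"ty":-0.96,"tz":-0.15,"ax":-0.024,"ay":-0.0053,"az":0.036},{"grip":0.4,"tx":0.5,"ty":-0.96,"tz":-0.15,"ax":-0.024,"ay":-0.0053,"az":0.036},{"grip":0.4,"tx":0.5,"ty":-0.96,"tz":-0.15,"ax":-0.024,"ay":-0.0053,"az":0.036}]' 
python3 -m handwheel '[{"grip":0.4,"tx":0.6,"ty":-0.96,"tz":-0.15,"ax":-0.024,"ay":-0.0053,"az":0.036},{"grip":0.4,"tx":0.6,"ty":-0.96,"tz":-0.15,"ax":-0.024,"ay":-0.0053,"az":0.036},{"grip":0.4,"tx":0.6,"ty":-0.96,"tz":-0.15,"ax":-0.024,"ay":-0.0053,"az":0.036},{"grip":0.4,"tx":0.6,"ty":-0.96,"tz":-0.15,"ax":-0.024,"ay":-0.0053,"az":0.036}]'
python3 -c "
from h import *
go([0,-.06,.12])"
```

```text
time: 2.75
eef_pos: [0.44, 0.102, 0.24]
tcp_rot: [0.086, -0.259, 0.928, -0.252]
force: [-1.3, 0.1, 0.3]
finger_gap: 0.401
time: 3.08
eef_pos: [0.4877, 0.0288, 0.2286]
tcp_rot: [0.098, -0.312, 0.902, -0.283]
force: [-0.8, 0.3, 0.4]
finger_gap: 0.4
t 3.08 cur dial mm [ -1.  -51.6 186.7] shift [ 0.219 -0.449 -0.676] turn [-0.0008 -0.0005 -0.0002] q [-0.86  0.13  0.3   2.23  0.77  0.88  1.14] F [-0.8  0.3  0.4] gap 0.4
```

```bash

python3 -m handwheel '[{"grip":0.35,"tx":0.219,"ty":-0.449,"tz":-0.676},{"grip":0.35,"tx":0.219,"ty":-0.449,"tz":-0.676},{"grip":0.35,"tx":0.219,"ty":-0.449,"tz":-0.676}]' 
python3 - <<'E'
from h import *
go([0,-.06,.047])
for c in("side","top"):
    p,d=cams.read_camera(c); R=frame(PSI);D=np.load("D.npy"); s=monitor.state()
    u=proj(c,s['eef_pos']);print(c,u)
    x,y=[int(v) for v in proj(c,D)];cv2.imwrite(f"pics/a_{c}.png",cv2.resize(p[y-70:y+50,x-70:x+80,::-1],None,fx=5,fy=5,interpolation=cv2.INTER_CUBIC))
E
```

```text
t 3.08 cur dial mm [ -1.  -51.6 186.7] shift [ 0.543 -0.86  -1.424] turn [-0.0008 -0.0005 -0.0002] q [-0.86  0.13  0.3   2.23  0.77  0.88  1.14] F [-0.8  0.3  0.4] gap 0.4
side [274.30084778 170.40279658]
top [202.99658903 234.99707005]$[0]: bad value
```

View pics/a_side.png

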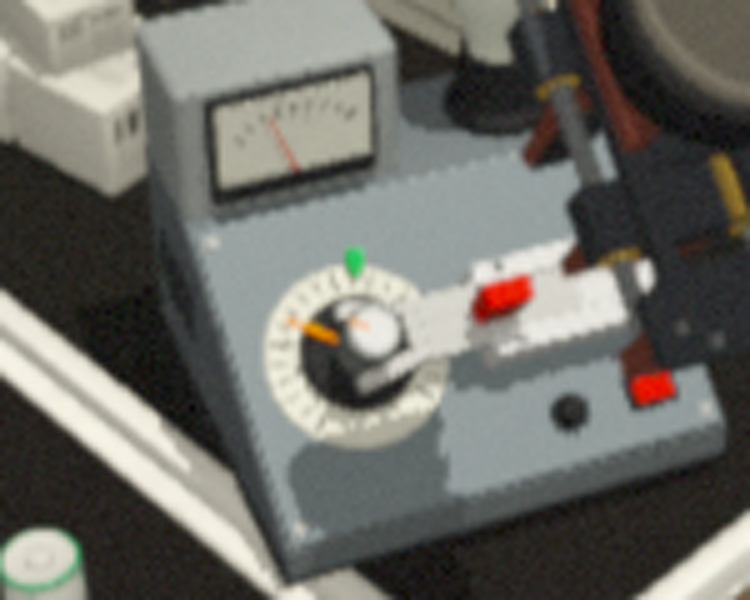

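View pics/a_top.png

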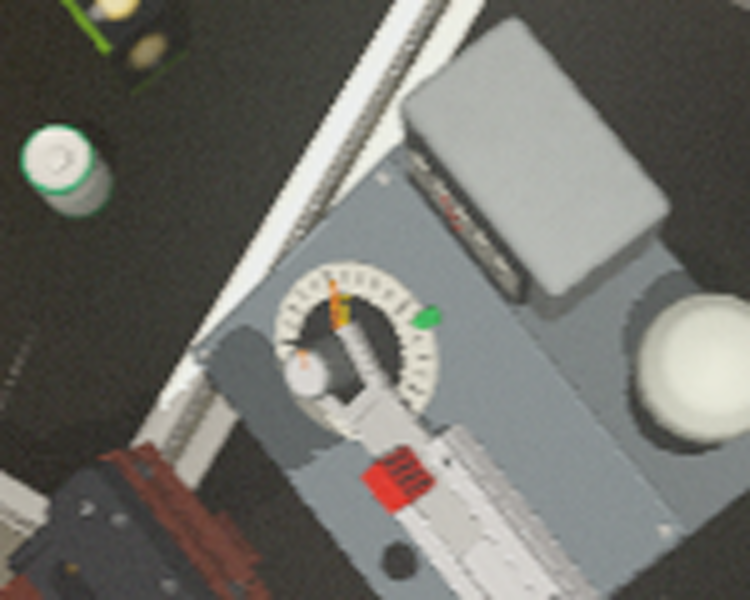

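The move was refused because the turn keys were missing. The pictures show the gripper still high and to the right of the tester, with nothing disturbed. I'll repeat it with all keys.

```bash

python3 -m handwheel '[{"grip":0.35,"tx":0.22,"ty":-0.45,"tz":-0.68,"ax":0,"ay":0,"az":0},{"grip":0.35,"tx":0.22,"ty":-0.45,"tz":-0.68,"ax":0,"ay":0,"az":0},{"grip":0.35,"tx":0.22,"ty":-0.45,"tz":-0.68,"ax":0,"ay":0,"az":0}]' 
python3 - <<'E'
from h import *
for c in("side","top"):
    p,d=cams.read_camera(c); R=frame(PSI);D=np.load("D.npy")
    x,y=[int(v) for v in proj(c,D)];cv2.imwrite(f"pics/b_{c}.png",cv2.resize(p[y-70:y+50,x-70:x+80,::-1],None,fx=5,fy=5,interpolation=cv2.INTER_CUBIC))
go([0,-.06,.047])
E
```

```text
time: 3.43
eef_pos: [0.5039, -0.0054, 0.1718]
tcp_rot: [0.097, -0.316, 0.9, -0.283]
force: [-0.6, -0.2, -0.2]
finger_gap: 0.348
t 3.53 cur dial mm [ -2.9 -57.5 121.7] shift [ 0.326 -0.464 -0.744] turn [-0.0005 -0.0009 -0.003 ] q [-0.8   0.24  0.35  2.28  0.87  0.7   1.08] F [-0.   1.1 -0.7] gap 0.346
```

View pics/b_side.png

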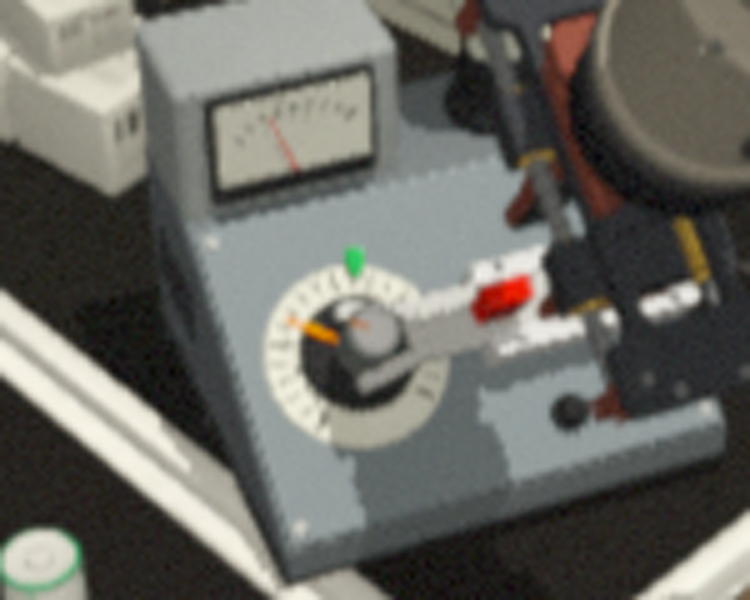

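View pics/b_top.png

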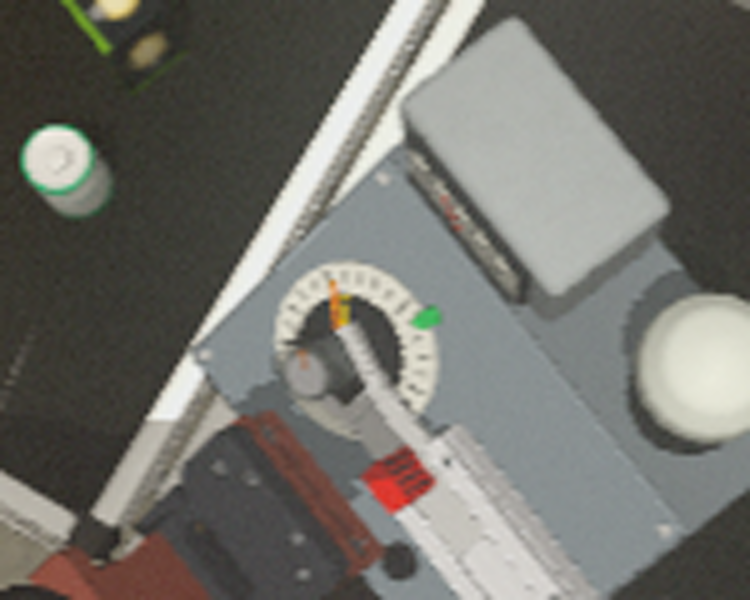

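Both views show the fingers straddling the tab along the slope, above the rail. I'll descend.

```bash

python3 -m handwheel '[{"grip":0.35,"tx":0.16,"ty":-0.23,"tz":-0.37,"ax":0,"ay":0,"az":-0.002},{"grip":0.35,"tx":0.33,"ty":-0.465,"tz":-0.745,"ax":0,"ay":0,"az":-0.003},{"grip":0.35,"tx":0.33,"ty":-0.465,"tz":-0.745,"ax":0,"ay":0,"az":-0.003},{"grip":0.35,"tx":0.33,"ty":-0.465,"tz":-0.745,"ax":0,"ay":0,"az":-0.003}]' 
python3 -c "
from h import *
go([0,-.06,.047])"
```

```text
time: 3.87
eef_pos: [0.5318, -0.0406, 0.1145]
tcp_rot: [0.097, -0.312, 0.901, -0.284]
force: [0.1, -0.5, 0.1]
finger_gap: 0.347
t 3.87 cur dial mm [  0.5 -59.8  46.3] shift [-0.008  0.007  0.003] turn [-0.0001 -0.001   0.0001] q [-0.73  0.4   0.41  2.28  1.    0.51  0.98] F [ 0.1 -0.5  0.1] gap 0.347
```

```bash

python3 -m handwheel '[{"grip":0,"tx":0,"ty":0,"tz":0,"ax":0,"ay":0,"az":0},{"grip":0,"tx":0,"ty":0,"tz":0,"ax":0,"ay":0,"az":0},{"grip":0,"tx":0,"ty":0,"tz":0,"ax":0,"ay":0,"az":0},{"grip":0,"tx":0,"ty":0,"tz":0,"ax":0,"ay":0,"az":0},{"grip":0,"tx":0,"ty":0,"tz":0,"ax":0,"ay":0,"az":0}]' 
python3 -m handwheel '[{"grip":0,"tx":0,"ty":0,"tz":0,"ax":0,"ay":0,"az":0}]' 
python3 -c "
from h import *
go([0,-.11,.047])
R=frame(PSI);s=monitor.state();print(R.T@s['force'])"
```

```text
time: 4.28
eef_pos: [0.5322, -0.0396, 0.1158]
tcp_rot: [0.099, -0.313, 0.902, -0.282]
force: [-5.4, 5.8, 10.1]
finger_gap: 0.139
time: 4.37
eef_pos: [0.5322, -0.0396, 0.1158]
tcp_rot: [0.099, -0.313, 0.902, -0.282]
force: [-6.1, 5.7, 10.9]
finger_gap: 0.134
t 4.37 cur dial mm [  0.8 -59.   47.7] shift [-0.504 -0.392 -0.013] turn [-0.0013  0.     -0.0004] q [-0.73  0.4   0.41  2.28  1.    0.51  0.98] F [-6.1  5.7 10.9] gap 0.134
[-0.53084817 -1.26366302 13.65801881]
```

```bash

python3 -m handwheel '[{"grip":0,"tx":-0.01,"ty":0.01,"tz":0.02,"ax":0,"ay":0,"az":0},{"grip":0,"tx":-0.18,"ty":-0.13,"tz":0.02,"ax":0,"ay":0,"az":0},{"grip":0,"tx":-0.34,"ty":-0.25,"tz":0.02,"ax":0,"ay":0,"az":0},{"grip":0,"tx":-0.5,"ty":-0.38,"tz":0.02,"ax":0,"ay":0,"az":0},{"grip":0,"tx":-0.5,"ty":-0.38,"tz":0.02,"ax":0,"ay":0,"az":0}]' 
python3 - <<'E'
from h import *
go([0,-.11,.047])
R=frame(PSI);s=monitor.state();print(R.T@s['force'])
for c in("side","top"):
    p,d=cams.read_camera(c); D=np.load("D.npy")
    x,y=[int(v) for v in proj(c,D)];cv2.imwrite(f"pics/c_{c}.png",cv2.resize(p[y-70:y+50,x-70:x+80,::-1],None,fx=5,fy=5,interpolation=cv2.INTER_CUBIC))
E
```

```text
time: 4.78
eef_pos: [0.4922, -0.0693, 0.1176]
tcp_rot: [0.1, -0.313, 0.901, -0.282]
force: [-14.8, 14.4, 27.4]
finger_gap: 0.128
t 4.78 cur dial mm [   0.8 -108.8   50. ] shift [-0.004 -0.02  -0.036] turn [-0.0019  0.0004 -0.0013] q [-0.74  0.34  0.45  2.39  1.11  0.47  0.9 ] F [-14.8  14.4  27.4] gap 0.128
[-0.99179899 -2.70602592 34.19505995]
```

View pics/c_side.png

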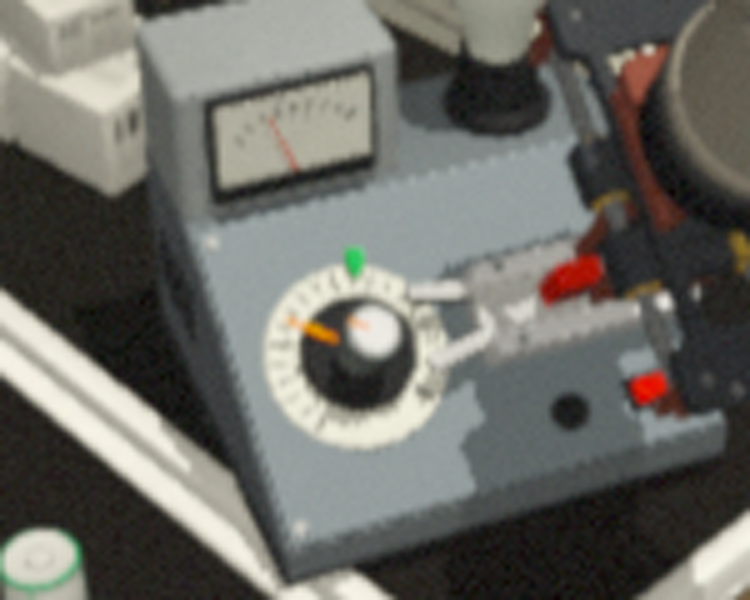

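View pics/c_top.png

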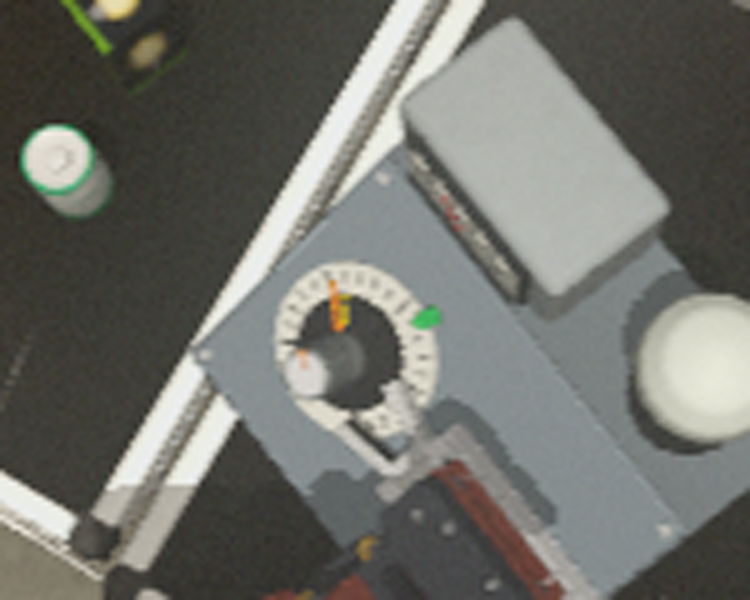

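The lock is fully back: the fork tips are clear at the disc edge in both views. There is still a 34 N outward force along the panel normal, so I'll check whether the gripper body is near the bulb.

```bash

python3 - <<'E'
from h import *
R=frame(PSI);D=np.load("D.npy")
for c in("side","top"):
    P=np.load(f"{c}P.npy"); Q=(P-D)@R*1000
    k=P[:,2]>.19; print(c,k.sum(),"bulb dial min/max",Q[k].min(0).round(),Q[k].max(0).round(),"zmax",P[:,2].max(), np.percentile(Q[k],50,axis=0).round())
    for y0 in range(-160,-60,15):
        kk=(abs(Q[:,1]-y0)<7)&(Q[:,0]<110); print(y0,[ (x0,Q[kk&(abs(Q[:,0]-x0)<8)][:,2].max().round() if (kk&(abs(Q[:,0]-x0)<8)).any() else None) for x0 in range(-60,120,20)])
E
```

```text
side 454 bulb dial min/max [ 125. -134.   42.] [174. -81.  78.] zmax 0.23075184172331187 [ 146. -102.   66.]
-160 [(-60, np.float64(-2.0)), (-40, np.float64(-1.0)), (-20, np.float64(22.0)), (0, np.float64(14.0)), (20, np.float64(10.0)), (40, np.float64(-1.0)), (60, np.float64(-0.0)), (80, np.float64(-1.0)), (100, np.float64(-17.0))]
-145 [(-60, np.float64(1.0)), (-40, np.float64(2.0)), (-20, np.float64(26.0)), (0, np.float64(18.0)), (20, np.float64(28.0)), (40, np.float64(0.0)), (60, np.float64(3.0)), (80, np.float64(-2.0)), (100, np.float64(-15.0))]
-130 [(-60, np.float64(4.0)), (-40, np.float64(5.0)), (-20, np.float64(25.0)), (0, np.float64(17.0)), (20, np.float64(26.0)), (40, np.float64(1.0)), (60, np.float64(2.0)), (80, np.float64(-1.0)), (100, np.float64(4.0))]
-115 [(-60, np.float64(4.0)), (-40, np.float64(8.0)), (-20, np.float64(27.0)), (0, np.float64(18.0)), (20, np.float64(26.0)), (40, np.float64(2.0)), (60, np.float64(4.0)), (80, np.float64(-2.0)), (100, np.float64(16.0))]
-100 [(-60, np.float64(4.0)), (-40, np.float64(2.0)), (-20, np.float64(27.0)), (0, np.float64(23.0)), 
[... 1474 characters left out ...]
float64(2.0)), (100, np.float64(-2.0))]
-100 [(-60, np.float64(4.0)), (-40, np.float64(3.0)), (-20, np.float64(28.0)), (0, np.float64(25.0)), (20, np.float64(28.0)), (40, np.float64(2.0)), (60, np.float64(5.0)), (80, np.float64(4.0)), (100, np.float64(-3.0))]
-85 [(-60, np.float64(12.0)), (-40, np.float64(12.0)), (-20, np.float64(27.0)), (0, np.float64(25.0)), (20, np.float64(28.0)), (40, np.float64(3.0)), (60, np.float64(4.0)), (80, np.float64(2.0)), (100, np.float64(-7.0))]
-70 [(-60, np.float64(5.0)), (-40, np.float64(6.0)), (-20, np.float64(28.0)), (0, np.float64(54.0)), (20, np.float64(28.0)), (40, np.float64(3.0)), (60, np.float64(3.0)), (80, np.float64(3.0)), (100, np.float64(-14.0))]
```

```bash

python3 -m handwheel '[{"grip":0.35,"tx":0,"ty":0,"tz":0,"ax":0,"ay":0,"az":0},{"grip":0.35,"tx":0,"ty":0,"tz":0,"ax":0,"ay":0,"az":0}]' 
python3 -c "
from h import *
go([0,-.11,.047])
R=frame(PSI);s=monitor.state();print(R.T@s['force'])"
python3 -m handwheel '[{"grip":0.35,"tx":0,"ty":0,"tz":0,"ax":0,"ay":0,"az":0}]' 
python3 -c "
from h import *
go([0,-.06,.12])
R=frame(PSI);s=monitor.state();print(R.T@s['force'])"
```

```text
time: 5.05
eef_pos: [0.4921, -0.071, 0.117]
tcp_rot: [0.099, -0.312, 0.902, -0.283]
force: [0.2, -0.4, -1.4]
finger_gap: 0.243
t 5.05 cur dial mm [   1.4 -109.9   48.8] shift [-0.002 -0.    -0.029] turn [-0.001  -0.0001 -0.0002] q [-0.74  0.34  0.45  2.38  1.11  0.47  0.9 ] F [ 0.2 -0.4 -1.4] gap 0.243
[-0.42821382 -0.07553436 -1.35257575]
time: 5.13
eef_pos: [0.4918, -0.0716, 0.1167]
tcp_rot: [0.098, -0.312, 0.902, -0.283]
force: [-0.1, 0.3, -0.3]
finger_gap: 0.313
t 5.13 cur dial mm [   1.5 -110.5   48.4] shift [0.169 0.806 0.723] turn [-0.0008 -0.0004  0.0001] q [-0.74  0.34  0.45  2.39  1.11  0.47  0.9 ] F [-0.1  0.3 -0.3] gap 0.313
[-0.43300229  0.14489537 -0.08930167]
```

```bash

python3 -m handwheel '[{"grip":0.42,"tx":-0.2,"ty":0.23,"tz":0.42,"ax":0,"ay":0,"az":0},{"grip":0.42,"tx":-0.3,"ty":0.4,"tz":0.72,"ax":0,"ay":0,"az":0},{"grip":0.42,"tx":0.17,"ty":0.8,"tz":0.72,"ax":0,"ay":0,"az":0},{"grip":0.42,"tx":0.17,"ty":0.8,"tz":0.72,"ax":0,"ay":0,"az":0}]' 
python3 -c "
from h import *
go([0,0,.08])"
```

```text
time: 5.47
eef_pos: [0.5098, -0.0023, 0.1768]
tcp_rot: [0.103, -0.313, 0.901, -0.281]
force: [1.5, 1.3, -0.3]
finger_gap: 0.419
t 5.47 cur dial mm [  0.5 -53.4 122.5] shift [ 0.71   0.178 -0.438] turn [-0.003   0.0018 -0.0016] q [-0.82  0.24  0.37  2.27  0.86  0.69  1.09] F [ 1.5  1.3 -0.3] gap 0.419
```

```bash

python3 -m handwheel '[{"grip":0.42,"tx":0.38,"ty":0.1,"tz":-0.2,"ax":-0.002,"ay":0.001,"az":-0.001},{"grip":0.42,"tx":0.71,"ty":0.18,"tz":-0.44,"ax":-0.003,"ay":0.002,"az":-0.002},{"grip":0.42,"tx":0.71,"ty":0.18,"tz":-0.44,"ax":-0.003,"ay":0.002,"az":-0.002},{"grip":0.42,"tx":0.71,"ty":0.18,"tz":-0.44,"ax":-0.003,"ay":0.002,"az":-0.002}]' 
python3 - <<'E'
from h import *
go([0,0,.037])
for c in("side","top"):
    p,d=cams.read_camera(c); D=np.load("D.npy")
    x,y=[int(v) for v in proj(c,D)];cv2.imwrite(f"pics/d_{c}.png",cv2.resize(p[y-70:y+50,x-70:x+80,::-1],None,fx=5,fy=5,interpolation=cv2.INTER_CUBIC))
E
```

```text
time: 5.8
eef_pos: [0.5624, 0.0064, 0.1372]
tcp_rot: [0.091, -0.311, 0.901, -0.287]
force: [-0.6, -0.3, 0.0]
finger_gap: 0.42
t 5.8 cur dial mm [-1.1 -6.8 75.2] shift [ 0.243 -0.172 -0.383] turn [ 0.0033 -0.0033  0.0023] q [-0.77  0.41  0.38  2.17  0.84  0.63  1.1 ] F [-0.6 -0.3  0. ] gap 0.42
```

View pics/d_side.png

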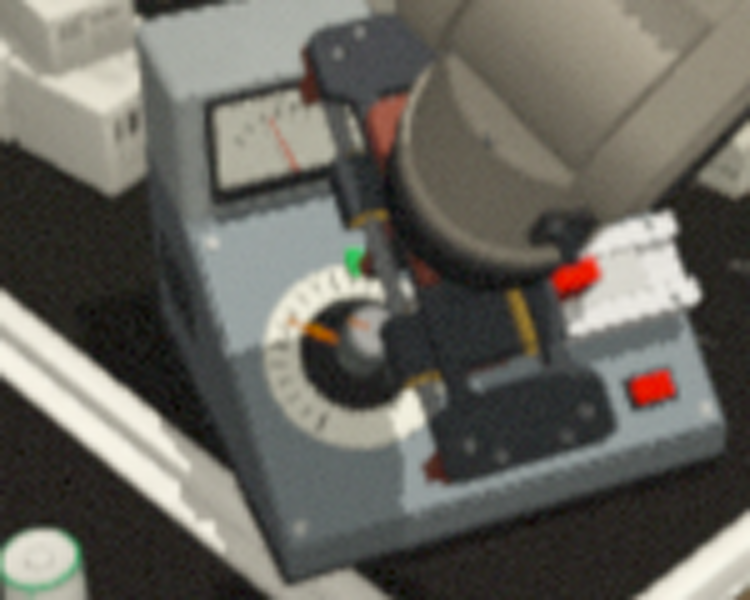

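View pics/d_top.png

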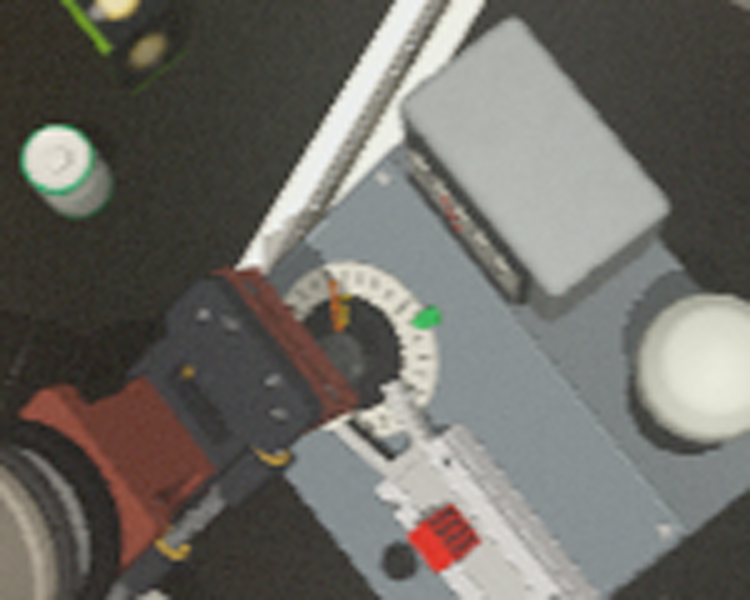

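The lock is fully back in both views and the gripper hovers over the knob, still a little to the right of its axis. I'll settle the pose and descend.

```bash

python3 -c "
from h import *
go([0,0,.065])"
python3 -m handwheel '[{"grip":0.42,"tx":0,"ty":0,"tz":0,"ax":0,"ay":0,"az":0}]' 
python3 -c "
from h import *
go([0,0,.037])"
```

```text
t 5.9 cur dial mm [-0.6 -8.  76.4] shift [ 0.133 -0.007 -0.112] turn [ 0.0028 -0.003   0.0025] q [-0.77  0.4   0.38  2.17  0.84  0.63  1.1 ] F [ 0.6 -0.2 -0.4] gap 0.419
time: 5.98
eef_pos: [0.5613, 0.006, 0.139]
tcp_rot: [0.092, -0.31, 0.902, -0.287]
force: [-1.1, 0.4, 0.1]
finger_gap: 0.422
t 5.98 cur dial mm [-0.4 -7.9 77. ] shift [ 0.258 -0.167 -0.406] turn [ 0.0024 -0.0027  0.0024] q [-0.77  0.4   0.38  2.17  0.84  0.63  1.1 ] F [-1.1  0.4  0.1] gap 0.422
```

```bash

python3 -m handwheel '[{"grip":0.42,"tx":0.13,"ty":-0.01,"tz":-0.11,"ax":0.0024,"ay":-0.0027,"az":0.0024},{"grip":0.42,"tx":0.13,"ty":-0.01,"tz":-0.11,"ax":0.0024,"ay":-0.0027,"az":0.0024},{"grip":0.42,"tx":0.258,"ty":-0.167,"tz":-0.406,"ax":0.0024,"ay":-0.0027,"az":0.0024},{"grip":0.42,"tx":0.258,"ty":-0.167,"tz":-0.406,"ax":0.0024,"ay":-0.0027,"az":0.0024},{"grip":0.42,"tx":0.258,"ty":-0.167,"tz":-0.406,"ax":0.0024,"ay":-0.0027,"az":0.0024}]' 
python3 -c "
from h import *
go([0,0,.037])"
```

```text
time: 6.4
eef_pos: [0.5816, -0.0078, 0.1062]
tcp_rot: [0.097, -0.312, 0.901, -0.285]
force: [0.8, -0.1, -0.1]
finger_gap: 0.42
t 6.4 cur dial mm [-0.1 -0.4 36.7] shift [0.003 0.004 0.004] turn [ 0.0005 -0.0004  0.0003] q [-0.74  0.49  0.4   2.16  0.89  0.53  1.06] F [ 0.8 -0.1 -0.1] gap 0.42
```

```bash

python3 -m handwheel '[{"grip":0,"tx":0,"ty":0,"tz":0,"ax":0,"ay":0,"az":0},{"grip":0,"tx":0,"ty":0,"tz":0,"ax":0,"ay":0,"az":0},{"grip":0,"tx":0,"ty":0,"tz":0,"ax":0,"ay":0,"az":0},{"grip":0,"tx":0,"ty":0,"tz":0,"ax":0,"ay":0,"az":0},{"grip":0,"tx":0,"ty":0,"tz":0,"ax":0,"ay":0,"az":0}]' 
python3 -c "
from h import *
go([0,0,.037])
R=frame(PSI);s=monitor.state();print(R.T@s['force'])
n=R[:,2]; print(-n*0.38, -n*.19)"
```

```text
time: 6.82
eef_pos: [0.5832, -0.0066, 0.1076]
tcp_rot: [0.099, -0.312, 0.901, -0.284]
force: [-3.2, 1.1, 7.6]
finger_gap: 0.266
t 6.82 cur dial mm [ 0.7  1.6 37.8] shift [-0.016 -0.011 -0.013] turn [-0.      0.0006 -0.0002] q [-0.74  0.49  0.4   2.16  0.89  0.53  1.06] F [-3.2  1.1  7.6] gap 0.266
[ 2.05562736 -1.84327508  7.80052492]
[ 0.1348015  -0.17127376 -0.31127778] [ 0.06740075 -0.08563688 -0.15563889]
```

```bash

python3 -m handwheel '[{"grip":0,"tx":0,"ty":0,"tz":0,"ax":0.0135,"ay":-0.0171,"az":-0.0311},{"grip":0,"tx":0,"ty":0,"tz":0,"ax":0.027,"ay":-0.0343,"az":-0.0623},{"grip":0,"tx":0,"ty":0,"tz":0,"ax":0.0404,"ay":-0.0514,"az":-0.0934},{"grip":0,"tx":0,"ty":0,"tz":0,"ax":0.0539,"ay":-0.0685,"az":-0.1245},{"grip":0,"tx":0,"ty":0,"tz":0,"ax":0.0674,"ay":-0.0856,"az":-0.1556}]' 
python3 - <<'E'
from h import *
R=frame(PSI);s=monitor.state();print(R.T@s['force'],R.T@s['ft_torque'])
D=np.load("D.npy")
for c in("side","top"):
    p,d=cams.read_camera(c)
    print(c,[ang(c,p,R,D,.013,l,l+6,'o') for l in(26,30)])
    x,y=[int(v) for v in proj(c,D)];cv2.imwrite(f"pics/e_{c}.png",cv2.resize(p[y-70:y+50,x-70:x+80,::-1],None,fx=5,fy=5,interpolation=cv2.INTER_CUBIC))
go([0,0,.037],.59)
E
```

```text
time: 7.23
eef_pos: [0.5833, -0.0069, 0.1077]
tcp_rot: [0.179, -0.03, 0.953, -0.242]
force: [-3.4, 0.5, 9.0]
finger_gap: 0.265
[ 3.14481396 -2.32695937  8.79187984] [-0.48243047 -0.33237749  0.01281634]
side [(None, np.int64(0)), (None, np.int64(0))]
top [(np.float64(-0.3491419157114976), np.int64(362)), (np.float64(-0.34366658081609014), np.int64(230))]
t 7.33 cur dial mm [ 1.   1.5 37.8] shift [-0.017 -0.007 -0.015] turn [-0.001   0.0022  0.0028] q [-0.84  0.51  0.54  2.17  0.8   0.47  0.54] F [-2.2  0.1  7.9] gap 0.263
```

View pics/e_side.png

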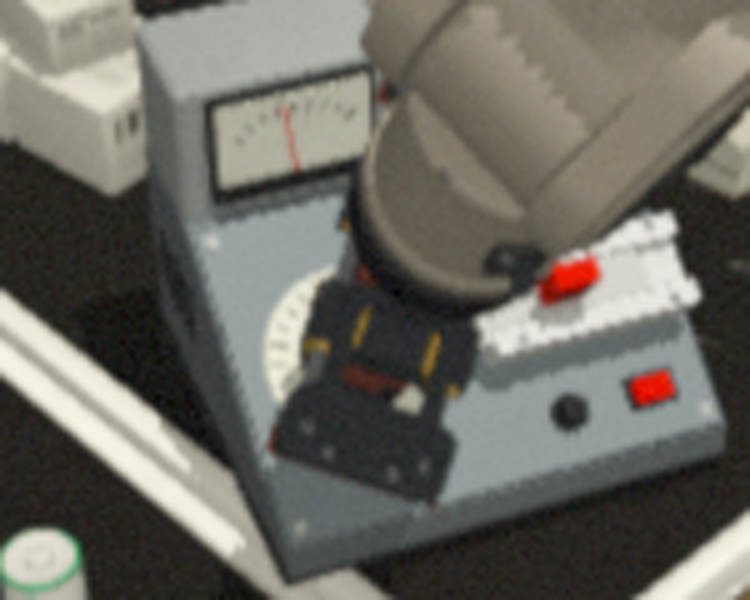

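View pics/e_top.png

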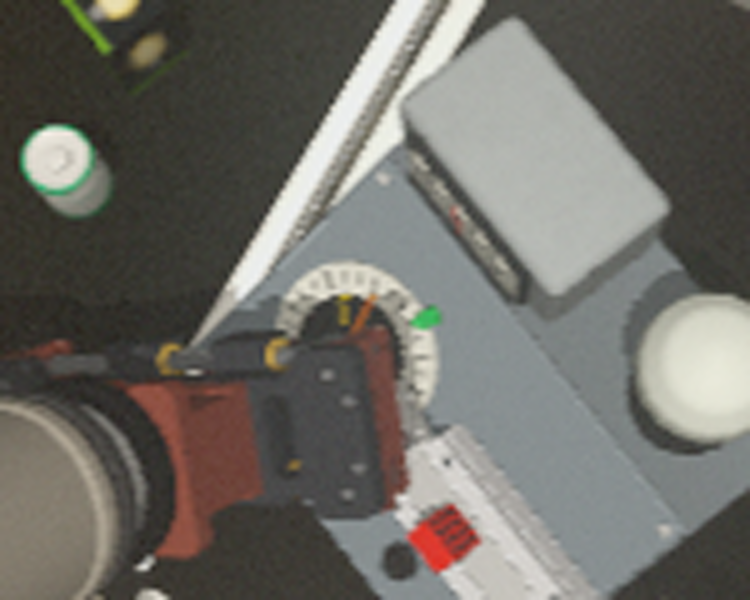

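The pointer moved to -0.35 rad in the top view, the yellow index has not moved, and the lock is still back. I'll carry on turning.

```bash

python3 -m handwheel '[{"grip":0,"tx":0,"ty":0,"tz":0,"ax":0.0135,"ay":-0.0171,"az":-0.0311},{"grip":0,"tx":0,"ty":0,"tz":0,"ax":0.027,"ay":-0.0343,"az":-0.0623},{"grip":0,"tx":0,"ty":0,"tz":0,"ax":0.0404,"ay":-0.0514,"az":-0.0934},{"grip":0,"tx":0,"ty":0,"tz":0,"ax":0.0539,"ay":-0.0685,"az":-0.1245},{"grip":0,"tx":0,"ty":0,"tz":0,"ax":0.066,"ay":-0.084,"az":-0.1525}]' 
python3 -m handwheel '[{"grip":0,"tx":0,"ty":0,"tz":0,"ax":0,"ay":0,"az":0}]' 
python3 - <<'E'
from h import *
R=frame(PSI);s=monitor.state();print(R.T@s['force'],R.T@s['ft_torque'])
D=np.load("D.npy")
for c in("side","top"):
  for i in range(2 if c=="top" else 1):
    p,d=cams.read_camera(c)
    print(c,"marker",ang(c,p,R,D,.003,34,49,'g'),[ang(c,p,R,D,.013,l,l+6,'o') for l in(22,26,30)])
  x,y=[int(v) for v in proj(c,D)];cv2.imwrite(f"pics/f_{c}.png",cv2.resize(p[y-40:y+30,x-40:x+50,::-1],None,fx=8,fy=8,interpolation=cv2.INTER_CUBIC))
go([0,0,.037],1.187)
E
```

```text
time: 7.75
eef_pos: [0.5832, -0.0071, 0.1078]
tcp_rot: [0.242, 0.246, 0.921, -0.181]
force: [-4.2, -0.8, 10.4]
finger_gap: 0.267
time: 7.83
eef_pos: [0.5832, -0.0071, 0.1078]
tcp_rot: [0.242, 0.246, 0.921, -0.181]
force: [-4.3, 0.0, 12.1]
finger_gap: 0.268
[ 4.73371595 -3.37982586 11.42536396] [-0.62216644 -0.49435908 -0.01820049]
side marker (None, np.int64(0)) [(None, np.int64(0)), (None, np.int64(0)), (None, np.int64(0))]
top marker (np.float64(0.24433034531370756), np.int64(6652)) [(np.float64(0.20226011263058263), np.int64(1118)), (np.float64(0.2113957837804908), np.int64(1018)), (np.float64(0.2130437347618503), np.int64(525))]
top marker (np.float64(0.24497866312686414), np.int64(6671)) [(np.float64(0.19648398307412027), np.int64(1165)), (np.float64(0.20349382721384898), np.int64(1140)), (np.float64(0.20919407841364382), np.int64(566))]
t 7.98 cur dial mm [ 1.2  1.3 37.8] shift [-0.017 -0.005 -0.016] turn [ 0.001  -0.0001 -0.0012] q [-0.95  0.55  0.68  2.17  0.66  0.41  0.08] F [-3.9  0.7 13.4] gap 0.264
```

View pics/f_top.png

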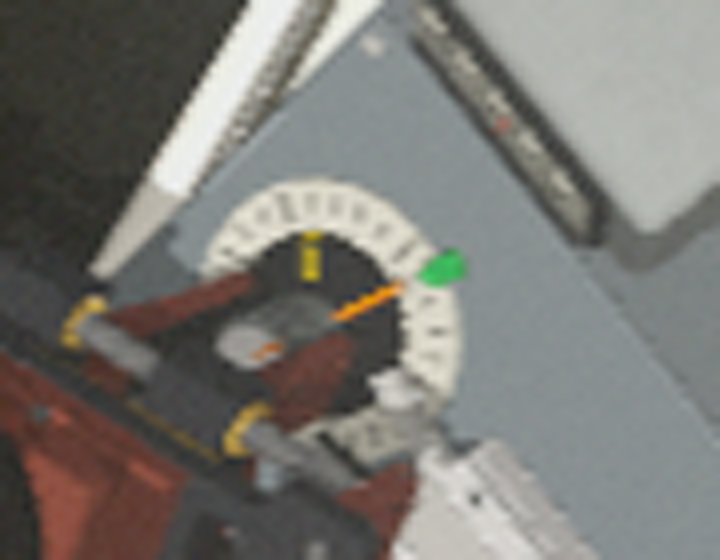

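View pics/f_side.png

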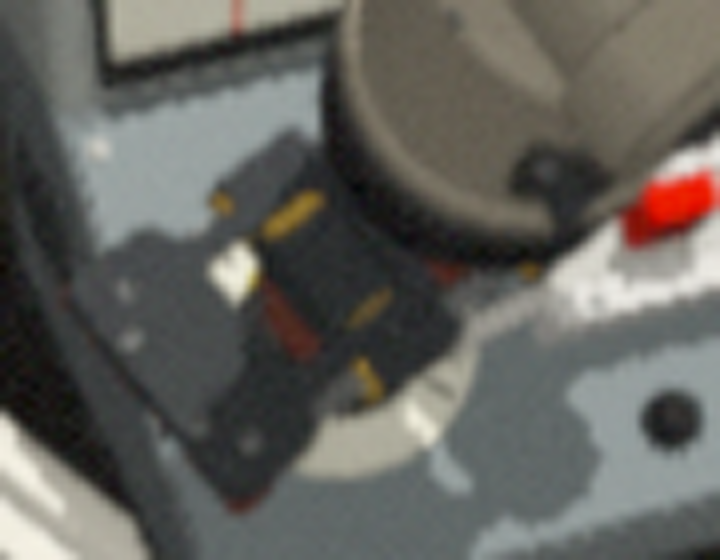

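```bash

python3 - <<'E'
from h import *
R=frame(PSI)
Dt=np.array([ 0.59589764,-0.02376149,0.07641926])
p0=np.load("top0.npz")['p']; p,d=cams.read_camera("top"); np.savez("top1.npz",p=p)
f,k,m=fitdisc("top",p0,R,Dt);print(f)
for nm,q in(("start",p0),("now",p)):
    print(nm,"marker",[round(ang("top",q,R,Dt,h,34,49,'g')[0],3) for h in(.002,.0035,.005)],"ptr",[[round(ang("top",q,R,Dt,h,l,l+6,'o')[0],3) for l in(22,26,30)] for h in(.012,.013,.014)])
cv2.imwrite("pics/g.png",ortho("top",p,R,Dt,.013,S=7,hx=42,hy=50)[:,:,::-1])
E
```

```text
[-5.19171098e-03  6.98498805e-03  4.12995091e+01]
start marker [np.float64(0.268), np.float64(0.268), np.float64(0.268)] ptr [[np.float64(-0.948), np.float64(-0.932), np.float64(-0.937)], [np.float64(-0.924), np.float64(-0.911), np.float64(-0.918)], [np.float64(-0.9), np.float64(-0.889), np.float64(-0.898)]]
now marker [np.float64(0.268), np.float64(0.268), np.float64(0.268)] ptr [[np.float64(0.238), np.float64(0.237), np.float64(0.24)], [np.float64(0.239), np.float64(0.238), np.float64(0.24)], [np.float64(0.239), np.float64(0.239), np.float64(0.24)]]
```

View pics/g.png

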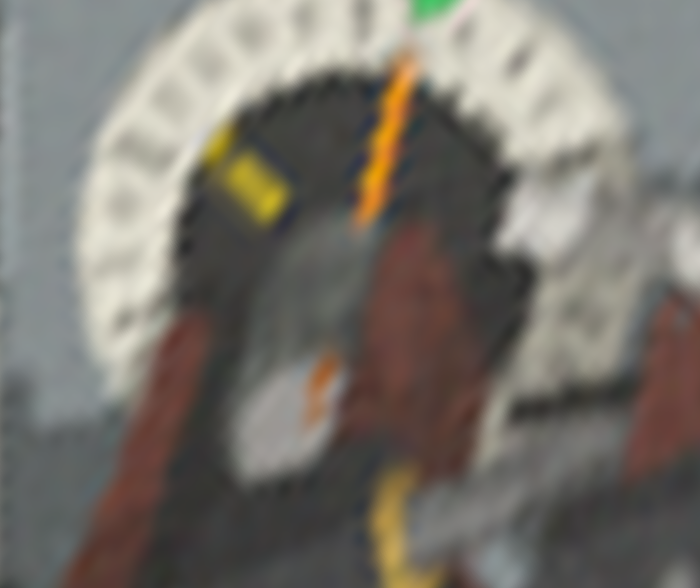

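```bash

python3 -m handwheel '[{"grip":0,"tx":0,"ty":0,"tz":0,"ax":0.0034,"ay":-0.0043,"az":-0.0078},{"grip":0,"tx":0,"ty":0,"tz":0,"ax":0.0034,"ay":-0.0043,"az":-0.0078},{"grip":0,"tx":0,"ty":0,"tz":0,"ax":0.0034,"ay":-0.0043,"az":-0.0078}]' 
cat > chk.py <<'E'
from h import *
R=frame(PSI);Dt=np.array([ 0.59589764,-0.02376149,0.07641926])
for i in range(2):
    p,d=cams.read_camera("top"); print("marker",[round(ang("top",p,R,Dt,h,34,49,'g')[0],3) for h in(.003,)],"ptr",[round(ang("top",p,R,Dt,.013,l,l+6,'o')[0],3) for l in(22,26,30)])
E
python3 chk.py; python3 -c "
from h import *
go([0,0,.037],1.187)"
```

```text
time: 8.28
eef_pos: [0.5832, -0.0071, 0.1078]
tcp_rot: [0.244, 0.257, 0.918, -0.178]
force: [-4.0, -0.3, 13.3]
finger_gap: 0.265
marker [np.float64(0.268)] ptr [np.float64(0.271), np.float64(0.272), np.float64(0.273)]
marker [np.float64(0.268)] ptr [np.float64(0.271), np.float64(0.272), np.float64(0.273)]
t 8.38 cur dial mm [ 1.2  1.3 37.7] shift [-0.017 -0.004 -0.016] turn [-0.0025  0.0042  0.0066] q [-0.95  0.56  0.68  2.17  0.65  0.41  0.06] F [-4.6  1.  12.6] gap 0.265
```

Pointer 0.272 against marker 0.268. I'll release the knob, opening only a little, and retreat along the normal.

```bash

python3 -m handwheel '[{"grip":0.4,"tx":0,"ty":0,"tz":0,"ax":0,"ay":0,"az":0},{"grip":0.4,"tx":0,"ty":0,"tz":0,"ax":0,"ay":0,"az":0},{"grip":0.4,"tx":0,"ty":0,"tz":0,"ax":0,"ay":0,"az":0}]' 
python3 chk.py
python3 -m handwheel '[{"grip":0.4,"tx":-0.1,"ty":0.12,"tz":0.22,"ax":0,"ay":0,"az":0},{"grip":0.4,"tx":-0.35,"ty":0.44,"tz":0.8,"ax":0,"ay":0,"az":0},{"grip":0.4,"tx":-0.35,"ty":0.44,"tz":0.8,"ax":0,"ay":0,"az":0},{"grip":0.4,"tx":-0.35,"ty":0.44,"tz":0.8,"ax":0,"ay":0,"az":0}]' 
python3 chk.py; python3 -c "
from h import *
go([0,-.12,.115])"
```

```text
time: 8.63
eef_pos: [0.5827, -0.0061, 0.1063]
tcp_rot: [0.243, 0.256, 0.919, -0.177]
force: [0.9, 0.5, 1.1]
finger_gap: 0.391
marker [np.float64(0.268)] ptr [np.float64(0.272), np.float64(0.272), np.float64(0.273)]
marker [np.float64(0.268)] ptr [np.float64(0.271), np.float64(0.272), np.float64(0.273)]
time: 9.07
eef_pos: [0.5554, 0.0312, 0.1721]
tcp_rot: [0.244, 0.256, 0.919, -0.175]
force: [-0.7, 0.4, 0.5]
finger_gap: 0.4
marker [np.float64(0.268)] ptr [np.float64(0.271), np.float64(0.272), np.float64(0.273)]
marker [np.float64(0.268)] ptr [np.float64(0.271), np.float64(0.273), np.float64(0.273)]
t 9.17 cur dial mm [ -0.7   1.3 115.2] shift [-1.186 -0.944  0.003] turn [-0.1373  0.1739  0.3154] q [-1.07  0.39  0.69  2.17  0.64  0.6   0.07] F [-0.4 -0.3 -0.3] gap 0.398
```

```bash

python3 -m handwheel '[{"grip":0.35,"tx":-0.12,"ty":-0.09,"tz":0,"ax":-0.0135,"ay":0.0171,"az":0.0311},{"grip":0.35,"tx":-0.24,"ty":-0.18,"tz":0,"ax":-0.027,"ay":0.0343,"az":0.0623},{"grip":0.35,"tx":-0.36,"ty":-0.27,"tz":0,"ax":-0.0404,"ay":0.0514,"az":0.0934},{"grip":0.35,"tx":-0.48,"ty":-0.36,"tz":0,"ax":-0.0539,"ay":0.0685,"az":0.1245},{"grip":0.35,"tx":-0.6,"ty":-0.45,"tz":0,"ax":-0.0674,"ay":0.0856,"az":0.1556}]' 
python3 -c "
from h import *
go([0,-.11,.115])"
```

```text
time: 9.58
eef_pos: [0.5057, -0.009, 0.1691]
tcp_rot: [0.178, -0.028, 0.953, -0.243]
force: [-1.0, -0.5, -0.0]
finger_gap: 0.348
t 9.58 cur dial mm [ -1.7 -60.8 114.6] shift [-0.474 -0.391  0.017] turn [-0.068   0.0872  0.1589] q [-1.02  0.28  0.62  2.3   0.8   0.62  0.53] F [-1.  -0.5 -0. ] gap 0.348
```

```bash

python3 -m handwheel '[{"grip":0.35,"tx":-0.1,"ty":-0.08,"tz":0,"ax":-0.0135,"ay":0.0171,"az":0.0315},{"grip":0.35,"tx":-0.2,"ty":-0.16,"tz":0.01,"ax":-0.027,"ay":0.0343,"az":0.063},{"grip":0.35,"tx":-0.3,"ty":-0.24,"tz":0.02,"ax":-0.0406,"ay":0.0518,"az":0.094},{"grip":0.35,"tx":-0.4,"ty":-0.32,"tz":0.02,"ax":-0.0541,"ay":0.069,"az":0.126},{"grip":0.35,"tx":-0.474,"ty":-0.391,"tz":0.02,"ax":-0.068,"ay":0.0872,"az":0.1589}]' 
python3 -m handwheel '[{"grip":0.35,"tx":0,"ty":0,"tz":0,"ax":0,"ay":0,"az":0}]'
python3 -c "
from h import *
go([0,-.11,.05])"
```

```text
time: 10.0
eef_pos: [0.4674, -0.0404, 0.1707]
tcp_rot: [0.098, -0.312, 0.902, -0.283]
force: [0.6, -0.7, -0.1]
finger_gap: 0.347
time: 10.08
eef_pos: [0.4667, -0.0412, 0.1706]
tcp_rot: [0.097, -0.31, 0.902, -0.283]
force: [-0.4, -0.5, -0.1]
finger_gap: 0.348
t 10.08 cur dial mm [ 1.000e-01 -1.114e+02  1.151e+02] shift [ 0.301 -0.355 -0.668] turn [-0.0006 -0.0006  0.0013] q [-0.95  0.18  0.56  2.39  0.91  0.64  1.07] F [-0.4 -0.5 -0.1] gap 0.348
```

```bash

python3 -m handwheel '[{"grip":0.35,"tx":0.15,"ty":-0.18,"tz":-0.33,"ax":0,"ay":0,"az":0},{"grip":0.35,"tx":0.3,"ty":-0.355,"tz":-0.67,"ax":0,"ay":0,"az":0},{"grip":0.35,"tx":0.3,"ty":-0.355,"tz":-0.67,"ax":0,"ay":0,"az":0},{"grip":0.35,"tx":0.3,"ty":-0.355,"tz":-0.67,"ax":0,"ay":0,"az":0}]'
python3 - <<'E'
from h import *
go([0,-.11,.05])
R=frame(PSI)
for c,D in(("side",np.array([ 0.59408464,-0.02445637,0.07601647])),("top",np.array([ 0.59589764,-0.02376149,0.07641926]))):
    p,d=cams.read_camera(c);print(c,"marker",ang(c,p,R,D,.003,34,49,'g'),[ang(c,p,R,D,.013,l,l+6,'o') for l in(22,26,30)])
    x,y=[int(v) for v in proj(c,D)];cv2.imwrite(f"pics/k_{c}.png",cv2.resize(p[y-50:y+40,x-40:x+70,::-1],None,fx=6,fy=6,interpolation=cv2.INTER_CUBIC))
E
```

```text
time: 10.42
eef_pos: [0.4919, -0.069, 0.1169]
tcp_rot: [0.097, -0.308, 0.903, -0.284]
force: [0.4, -0.5, 0.5]
finger_gap: 0.347
t 10.42 cur dial mm [-1.000e-01 -1.088e+02  4.970e+01] shift [-0.013 -0.008  0.004] turn [-0.0002  0.0001  0.0029] q [-0.88  0.37  0.61  2.39  1.04  0.42  0.95] F [ 0.4 -0.5  0.5] gap 0.347
side marker (np.float64(0.2727322450092913), np.int64(6312)) [(np.float64(0.2867702866930476), np.int64(1298)), (np.float64(0.2936929267078246), np.int64(633)), (np.float64(0.2937680384363798), np.int64(99))]
top marker (np.float64(0.26791042242333973), np.int64(6702)) [(np.float64(0.2715056636981538), np.int64(1234)), (np.float64(0.27168485341557536), np.int64(1158)), (np.float64(0.27223578625190886), np.int64(689))]
```

View pics/k_side.png

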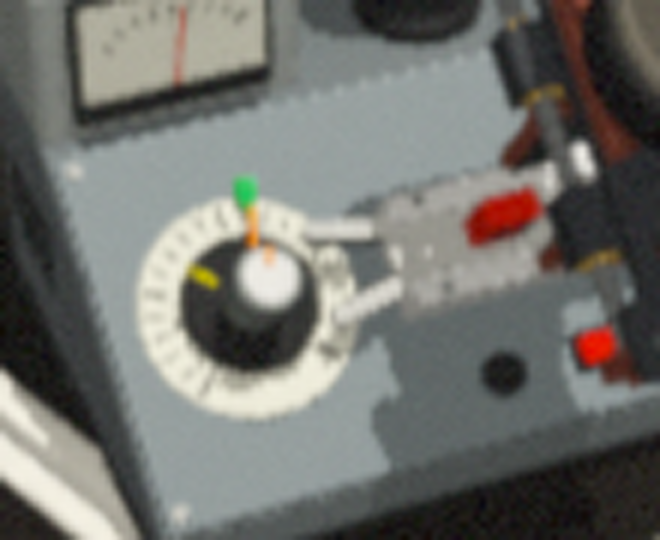

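View pics/k_top.png

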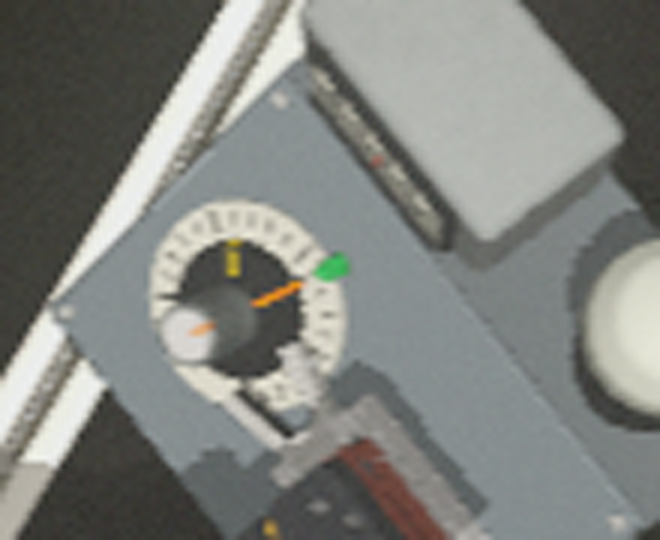

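The pointer is at the marker: top 0.272 vs 0.268, side 0.29 vs 0.273. The ring index has not moved. I'll grip the tab and push it home.

```bash

python3 -m handwheel '[{"grip":0,"tx":0,"ty":0,"tz":0,"ax":0,"ay":0,"az":0},{"grip":0,"tx":0,"ty":0,"tz":0,"ax":0,"ay":0,"az":0},{"grip":0,"tx":0,"ty":0,"tz":0,"ax":0,"ay":0,"az":0},{"grip":0,"tx":0,"ty":0,"tz":0,"ax":0,"ay":0,"az":0},{"grip":0,"tx":0,"ty":0,"tz":0,"ax":0,"ay":0,"az":0}]' 
python3 -m handwheel '[{"grip":0,"tx":0.12,"ty":0.095,"tz":0,"ax":0,"ay":0,"az":0},{"grip":0,"tx":0.24,"ty":0.19,"tz":0,"ax":0,"ay":0,"az":0},{"grip":0,"tx":0.35,"ty":0.275,"tz":0,"ax":0,"ay":0,"az":0},{"grip":0,"tx":0.44,"ty":0.346,"tz":0,"ax":0,"ay":0,"az":0},{"grip":0,"tx":0.44,"ty":0.346,"tz":0,"ax":0,"ay":0,"az":0}]'
python3 -c "
from h import *
go([0,-.06,.05])
R=frame(PSI);s=monitor.state();print(R.T@s['force'])"
```

```text
time: 10.93
eef_pos: [0.4934, -0.0668, 0.1191]
tcp_rot: [0.101, -0.309, 0.902, -0.282]
force: [-2.6, 1.6, 9.0]
finger_gap: 0.131
time: 11.35
eef_pos: [0.5222, -0.0453, 0.1178]
tcp_rot: [0.094, -0.306, 0.903, -0.286]
force: [-19.8, -3.6, 17.2]
finger_gap: 0.132
t 11.35 cur dial mm [  0.6 -70.3  50.3] shift [ 0.099  0.083 -0.008] turn [ 0.0013 -0.0013  0.0051] q [-0.85  0.41  0.56  2.31  0.93  0.47  1.03] F [-19.8  -3.6  17.2] gap 0.132
[  2.16011467 -17.80056975  19.52705707]
```

```bash

python3 - <<'E'
from h import *
R=frame(PSI);D=np.load("D.npy")
for c in("side","top"):
    p,d=cams.read_camera(c);x,y=[int(v) for v in proj(c,D)];cv2.imwrite(f"pics/l_{c}.png",cv2.resize(p[y-50:y+40,x-40:x+70,::-1],None,fx=6,fy=6,interpolation=cv2.INTER_CUBIC))
go([0,-.06,.05]);s=monitor.state();print(R.T@s['force'])
E
```

```text
t 11.45 cur dial mm [  0.7 -70.4  50.3] shift [ 0.099  0.084 -0.008] turn [ 0.0009 -0.0011  0.0048] q [-0.85  0.41  0.56  2.31  0.93  0.47  1.03] F [-18.2  -3.2  15.3] gap 0.132
[  1.65828254 -16.25588956  17.53839215]
```

View pics/l_side.png

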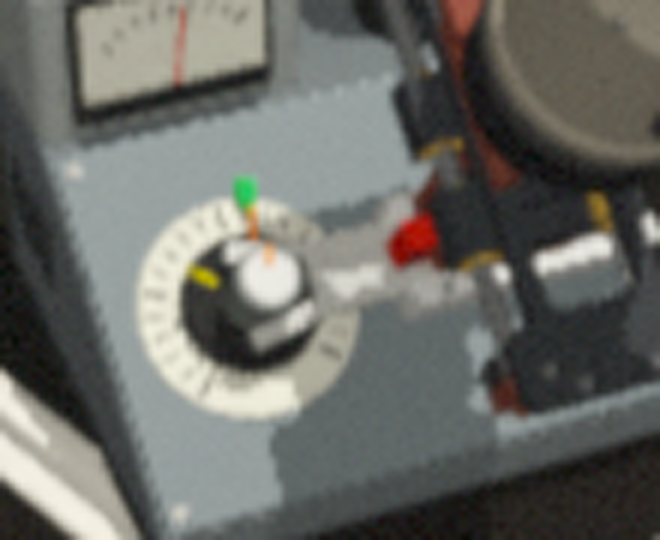

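View pics/l_top.png

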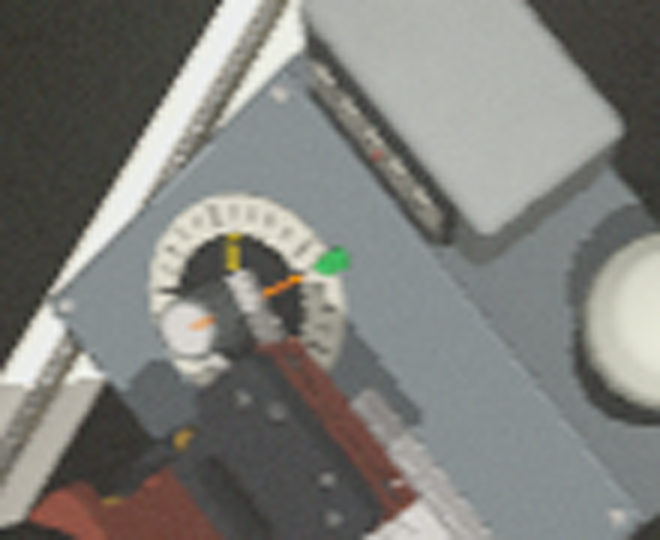

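```bash
cat > tab.py <<'E'
from h import *
R=frame(PSI)
Ds={"side":np.array([ 0.59408464,-0.02445637,0.07601647]),"top":np.array([ 0.59589764,-0.02376149,0.07641926])}
import sys
def tab(p,c):
    im=ortho(c,p,R,Ds[c],.052,S=8,hx=30,hy=130).astype(int)
    m=(im[...,0]-im[...,1]>90)&(im[...,0]-im[...,2]>90)
    yy,xx=np.nonzero(m);X=30-yy/8;Y=130-xx/8;k=(Y<-35)&(Y>-130)&(abs(X)<14)
    return np.percentile(Y[k],[1,50,99]).round(1),np.percentile(X[k],[2,98]).round(1),k.sum()
for c in("side","top"):
    p0=np.load(f"{c}0.npz")['p'];p,d=cams.read_camera(c);np.savez(f"{c}2.npz",p=p)
    print(c,"home",tab(p0,c),"now",tab(p,c))
    cv2.imwrite(f"pics/m_{c}.png",np.vstack([ortho(c,q,R,Ds[c],.02,S=5,hx=35,hy=75)[:,:,::-1] if 0 else cv2.resize(ortho(c,q,R,Ds[c]-.045*R[:,1],.02,S=5,hx=30,hy=75),None,fx=.95,fy=.95)[:,:,::-1] for q in(p0,p)]))
E
python3 tab.py
```

```text
side home (array([-68.9, -56.1, -42.9]), array([-7.5,  4.4]), np.int64(18678)) now (array([-59.9, -52.5, -43.4]), array([-7.6,  4.4]), np.int64(11330))
top home (array([-128.9,  -61.4,  -49.8]), array([-13.4,  12.5]), np.int64(21316)) now (array([-129.8, -124.1, -117.6]), array([-13.9, -10.9]), np.int64(2337))
```

View pics/m_side.png

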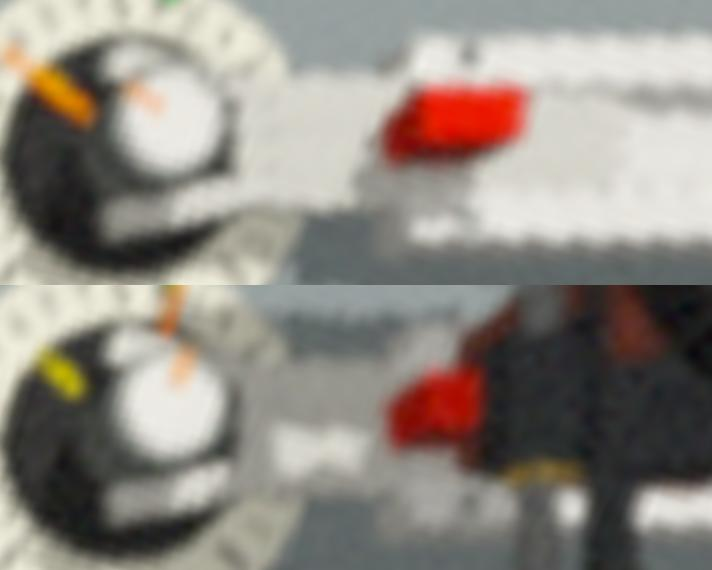

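View pics/m_top.png

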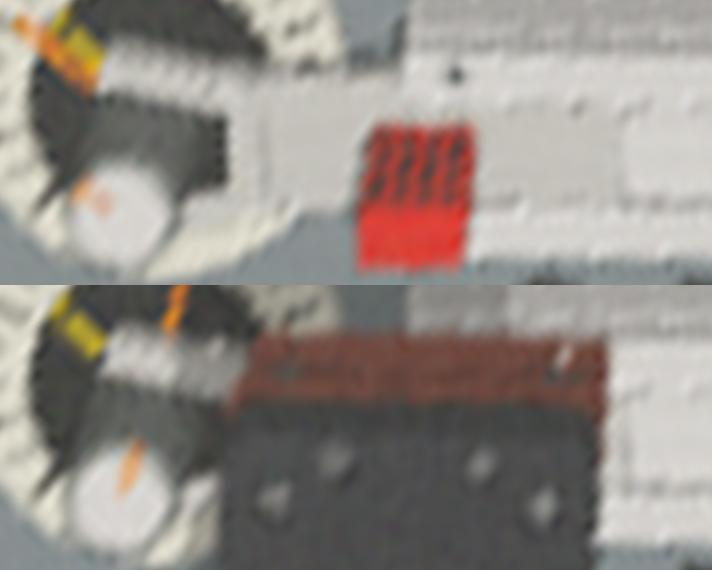

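The lock is about 0.5–1 mm short of home. The tab leads the TCP by about 9 mm, so the grip must have slipped while pulling. I'll push further with the grip and see.

```bash

python3 -m handwheel '[{"grip":0,"tx":0.02,"ty":0.015,"tz":0,"ax":0,"ay":0,"az":0},{"grip":0,"tx":0.05,"ty":0.04,"tz":0,"ax":0,"ay":0,"az":0},{"grip":0,"tx":0.05,"ty":0.04,"tz":0,"ax":0,"ay":0,"az":0}]'
python3 -c "
from h import *
go([0,-.07,.05])
R=frame(PSI);s=monitor.state();print(R.T@s['force'])"; python3 tab.py
```

```text
time: 11.8
eef_pos: [0.5237, -0.0445, 0.1174]
tcp_rot: [0.092, -0.305, 0.904, -0.287]
force: [-25.0, -5.5, 19.1]
finger_gap: 0.13
t 11.8 cur dial mm [  0.7 -68.7  49.8] shift [-0.018 -0.004 -0.003] turn [ 0.002  -0.0021  0.0061] q [-0.85  0.41  0.55  2.3   0.92  0.48  1.04] F [-25.   -5.5  19.1] gap 0.13
[  1.88660564 -23.06248794  22.02914715]
side home (array([-68.9, -56.1, -42.9]), array([-7.5,  4.4]), np.int64(18678)) now (array([-57.4, -51.2, -43.4]), array([-7.9,  4.6]), np.int64(9673))
top home (array([-128.9,  -61.4,  -49.8]), array([-13.4,  12.5]), np.int64(21316)) now (array([-129.9, -124.2, -117.6]), array([-13.9, -10.9]), np.int64(2300))
```

The grip is slipping at 23 N. I'll release and push from behind the tab with closed fingers.

```bash

python3 -m handwheel '[{"grip":0.35,"tx":0,"ty":0,"tz":0,"ax":0,"ay":0,"az":0},{"grip":0.35,"tx":0,"ty":0,"tz":0,"ax":0,"ay":0,"az":0},{"grip":0.35,"tx":-0.2,"ty":0.25,"tz":0.46,"ax":0,"ay":0,"az":0},{"grip":0.35,"tx":-0.2,"ty":0.25,"tz":0.46,"ax":0,"ay":0,"az":0}]'
python3 -c "
from h import *
go([0,-.09,.085]);go([0,-.09,.05])
"; python3 tab.py; python3 chk.py
```

```text
time: 12.23
eef_pos: [0.5166, -0.0136, 0.1572]
tcp_rot: [0.102, -0.31, 0.902, -0.282]
force: [1.2, 0.2, 0.3]
finger_gap: 0.346
t 12.23 cur dial mm [ -0.  -55.1  98.9] shift [-0.281 -0.349 -0.142] turn [-0.0023  0.0017  0.0007] q [-0.9   0.3   0.51  2.29  0.85  0.6   1.09] F [1.2 0.2 0.3] gap 0.346
t 12.23 cur dial mm [ -0.  -55.1  98.9] shift [-0.126 -0.546 -0.501] turn [-0.0023  0.0017  0.0007] q [-0.9   0.3   0.51  2.29  0.85  0.6   1.09] F [1.2 0.2 0.3] gap 0.346
side home (array([-68.9, -56.1, -42.9]), array([-7.5,  4.4]), np.int64(18678)) now (array([-63.5, -54.6, -44. ]), array([-7.8,  3.9]), np.int64(13261))
top home (array([-128.9,  -61.4,  -49.8]), array([-13.4,  12.5]), np.int64(21316)) now (array([-129.4,  -66.5,  -53.1]), array([-13.6,  13.5]), np.int64(10492))
marker [np.float64(0.268)] ptr [np.float64(0.27), np.float64(0.272), np.float64(0.271)]
marker [np.float64(0.268)] ptr [np.float64(0.27), np.float64(0.272), np.float64(0.272)]
```

```bash

python3 -m handwheel '[{"grip":0,"tx":-0.28,"ty":-0.22,"tz":0,"ax":-0.002,"ay":0.002,"az":0.001},{"grip":0,"tx":-0.28,"ty":-0.35,"tz":-0.14,"ax":-0.002,"ay":0.002,"az":0.001},{"grip":0,"tx":-0.28,"ty":-0.35,"tz":-0.14,"ax":-0.002,"ay":0.002,"az":0.001},{"grip":0,"tx":-0.28,"ty":-0.35,"tz":-0.14,"ax":-0.002,"ay":0.002,"az":0.001},{"grip":0,"tx":-0.28,"ty":-0.35,"tz":-0.14,"ax":-0.002,"ay":0.002,"az":0.001}]'
python3 -c "
from h import *
go([0,-.09,.05])
"
```

```text
time: 12.85
eef_pos: [0.4943, -0.0439, 0.1439]
tcp_rot: [0.097, -0.312, 0.901, -0.284]
force: [0.7, 0.6, 0.6]
finger_gap: 0.018
t 12.85 cur dial mm [  0.5 -91.3  82.2] shift [ 0.153 -0.167 -0.334] turn [ 0.0004 -0.0008  0.0004] q [-0.89  0.3   0.55  2.35  0.94  0.54  1.04] F [0.7 0.6 0.6] gap 0.018
```

```bash

python3 -m handwheel '[{"grip":0,"tx":0.14,"ty":-0.16,"tz":-0.32,"ax":0,"ay":0,"az":0},{"grip":0,"tx":0.14,"ty":-0.16,"tz":-0.32,"ax":0,"ay":0,"az":0},{"grip":0,"tx":0.14,"ty":-0.16,"tz":-0.32,"ax":0,"ay":0,"az":0}]'
python3 - <<'E'
from h import *
go([0,-.075,.051])
R=frame(PSI);D=np.load("D.npy");s=monitor.state();print(R.T@s['force'])
for c in("side","top"):
    p,d=cams.read_camera(c);x,y=[int(v) for v in proj(c,D)];cv2.imwrite(f"pics/n_{c}.png",cv2.resize(p[y-50:y+40,x-40:x+70,::-1],None,fx=6,fy=6,interpolation=cv2.INTER_CUBIC))
E
```

```text
time: 13.1
eef_pos: [0.5049, -0.0574, 0.1178]
tcp_rot: [0.095, -0.312, 0.901, -0.285]
force: [-0.8, -0.9, -1.0]
finger_gap: 0.005
t 13.1 cur dial mm [ -0.4 -91.4  51. ] shift [0.164 0.124 0.003] turn [ 0.0012 -0.0014  0.0006] q [-0.86  0.38  0.57  2.35  1.    0.45  0.99] F [-0.8 -0.9 -1. ] gap 0.005
[-0.41010964 -1.23416143 -0.92482655]
```

View pics/n_side.png

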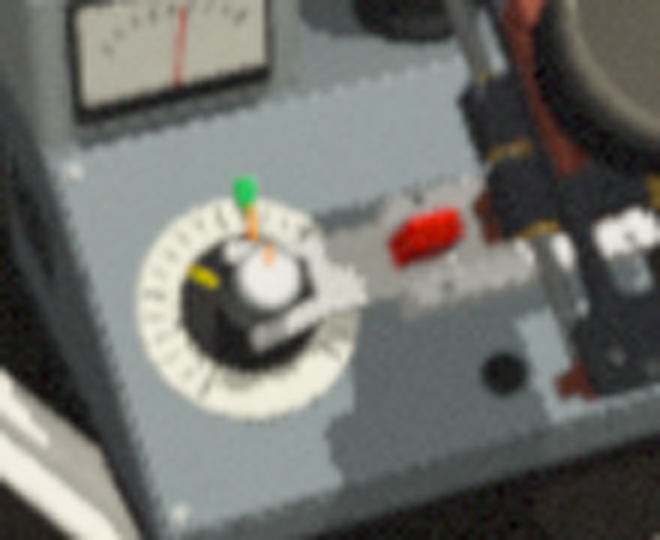

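```bash

python3 -m handwheel '[{"grip":0,"tx":0.08,"ty":0.063,"tz":0,"ax":0,"ay":0,"az":0},{"grip":0,"tx":0.11,"ty":0.086,"tz":0,"ax":0,"ay":0,"az":0},{"grip":0,"tx":0.14,"ty":0.11,"tz":0,"ax":0,"ay":0,"az":0},{"grip":0,"tx":0.14,"ty":0.11,"tz":0,"ax":0,"ay":0,"az":0}]'
python3 -c "
from h import *
go([0,-.075,.051])
R=frame(PSI);s=monitor.state();print(R.T@s['force'])"; python3 tab.py
```

```text
time: 13.53
eef_pos: [0.5119, -0.0518, 0.1182]
tcp_rot: [0.093, -0.309, 0.902, -0.286]
force: [-13.8, -3.9, 7.4]
finger_gap: 0.004
t 13.53 cur dial mm [ -0.2 -82.5  51.4] shift [ 0.076  0.054 -0.002] turn [ 0.002  -0.0025  0.0029] q [-0.85  0.39  0.56  2.33  0.96  0.47  1.01] F [-13.8  -3.9   7.4] gap 0.004
[ -0.20585829 -13.26607172   9.15955356]
side home (array([-68.9, -56.1, -42.9]), array([-7.5,  4.4]), np.int64(18678)) now (array([-71.2, -58. , -43.8]), array([-7.4,  5.1]), np.int64(20573))
top home (array([-128.9,  -61.4,  -49.8]), array([-13.4,  12.5]), np.int64(21316)) now (array([-129.8, -124.1, -117.5]), array([-13.9, -10.8]), np.int64(2390))
```

Contact is at 13 N. I'll push about 6 mm further.

```bash

python3 -m handwheel '[{"grip":0,"tx":0.02,"ty":0.015,"tz":0,"ax":0,"ay":0,"az":0},{"grip":0,"tx":0.04,"ty":0.03,"tz":0,"ax":0,"ay":0,"az":0},{"grip":0,"tx":0.06,"ty":0.046,"tz":0,"ax":0,"ay":0,"az":0},{"grip":0,"tx":0.06,"ty":0.046,"tz":0,"ax":0,"ay":0,"az":0}]'
python3 -c "
from h import *
go([0,-.075,.051])
R=frame(PSI);s=monitor.state();print(R.T@s['force'])"; python3 tab.py
```

```text
time: 13.97
eef_pos: [0.5125, -0.052, 0.1175]
tcp_rot: [0.089, -0.307, 0.903, -0.288]
force: [-23.9, -7.0, 14.5]
finger_gap: 0.008
t 13.97 cur dial mm [ -0.1 -82.1  50.5] shift [0.068 0.057 0.006] turn [ 0.0037 -0.0041  0.005 ] q [-0.85  0.4   0.55  2.32  0.95  0.48  1.02] F [-23.9  -7.   14.5] gap 0.008
[  0.65978239 -23.11550272  17.19150919]
side home (array([-68.9, -56.1, -42.9]), array([-7.5,  4.4]), np.int64(18678)) now (array([-70.6, -57.8, -43.6]), array([-7.4,  5. ]), np.int64(20359))
top home (array([-128.9,  -61.4,  -49.8]), array([-13.4,  12.5]), np.int64(21316)) now (array([-129.8, -124.1, -117.5]), array([-13.9, -10.9]), np.int64(2360))
```

```bash

python3 -m handwheel '[{"grip":0,"tx":0.03,"ty":0.023,"tz":0,"ax":0,"ay":0,"az":0},{"grip":0,"tx":0.06,"ty":0.046,"tz":0,"ax":0,"ay":0,"az":0},{"grip":0,"tx":0.06,"ty":0.046,"tz":0,"ax":0,"ay":0,"az":0}]'
python3 -c "
from h import *
go([0,-.075,.051])
R=frame(PSI);s=monitor.state();print(R.T@s['force'])"; python3 tab.py
```

```text
time: 14.32
eef_pos: [0.5139, -0.0517, 0.1168]
tcp_rot: [0.085, -0.306, 0.903, -0.29]
force: [-28.8, -11.7, 11.1]
finger_gap: 0.006
t 14.32 cur dial mm [ -0.1 -80.8  49.6] shift [0.051 0.052 0.015] turn [ 0.0051 -0.0056  0.0068] q [-0.84  0.41  0.54  2.32  0.93  0.48  1.03] F [-28.8 -11.7  11.1] gap 0.006
[ -0.70916689 -29.82871464  14.00355566]
side home (array([-68.9, -56.1, -42.9]), array([-7.5,  4.4]), np.int64(18678)) now (array([-69. , -56.4, -42.6]), array([-7.5,  5. ]), np.int64(20040))
top home (array([-128.9,  -61.4,  -49.8]), array([-13.4,  12.5]), np.int64(21316)) now (array([-129.8, -124.1, -117.5]), array([-13.9, -10.9]), np.int64(2389))
```

```bash

python3 -m handwheel '[{"grip":0,"tx":0.03,"ty":0.023,"tz":0,"ax":0,"ay":0,"az":0},{"grip":0,"tx":0.03,"ty":0.023,"tz":0,"ax":0,"ay":0,"az":0}]'
python3 -c "
from h import *
go([0,-.095,.051])
R=frame(PSI);s=monitor.state();print(R.T@s['force'])"; python3 tab.py
```

```text
time: 14.58
eef_pos: [0.5141, -0.0518, 0.1165]
tcp_rot: [0.083, -0.305, 0.903, -0.291]
force: [-38.6, -10.0, 21.6]
finger_gap: 0.007
t 14.58 cur dial mm [ -0.  -80.7  49.2] shift [-0.148 -0.101  0.019] turn [ 0.006  -0.0065  0.0079] q [-0.84  0.41  0.54  2.31  0.93  0.49  1.04] F [-38.6 -10.   21.6] gap 0.007
[ -0.7197534  -36.55791434  26.88187724]
side home (array([-68.9, -56.1, -42.9]), array([-7.5,  4.4]), np.int64(18678)) now (array([-68.4, -55.9, -42.2]), array([-7.5,  5. ]), np.int64(19652))
top home (array([-128.9,  -61.4,  -49.8]), array([-13.4,  12.5]), np.int64(21316)) now (array([-129.8, -124.1, -117.5]), array([-13.9, -10.9]), np.int64(2354))
```

At the stop. I'll back off and retreat.

```bash

python3 -m handwheel '[{"grip":0,"tx":-0.2,"ty":-0.15,"tz":0.01,"ax":0,"ay":0,"az":0},{"grip":0,"tx":-0.32,"ty":-0.25,"tz":0.02,"ax":0,"ay":0,"az":0},{"grip":0,"tx":-0.5,"ty":0.1,"tz":0.5,"ax":0,"ay":0,"az":0},{"grip":0,"tx":-0.6,"ty":0.2,"tz":0.95,"ax":0,"ay":0,"az":0},{"grip":0,"tx":-0.6,"ty":0.2,"tz":0.95,"ax":0,"ay":0,"az":0}]'
python3 tab.py; python3 - <<'E'
from h import *
R=frame(PSI);go([0,0,.1])
for c,D in(("side",np.array([ 0.59408464,-0.02445637,0.07601647])),("top",np.array([ 0.59589764,-0.02376149,0.07641926]))):
    p,d=cams.read_camera(c);print(c,"marker",ang(c,p,R,D,.003,34,49,'g'),[ang(c,p,R,D,.013,l,l+6,'o') for l in(22,26,30)])
    x,y=[int(v) for v in proj(c,D)];cv2.imwrite(f"pics/z_{c}.png",cv2.resize(p[y-60:y+50,x-70:x+70,::-1],None,fx=5,fy=5,interpolation=cv2.INTER_CUBIC))
    cv2.imwrite(f"pics/zf_{c}.png",p[:,:,::-1])
E
```

```text
time: 15.1
eef_pos: [0.4816, -0.0195, 0.1994]
tcp_rot: [0.101, -0.312, 0.902, -0.282]
force: [1.4, 0.7, 0.1]
finger_gap: 0.003
side home (array([-68.9, -56.1, -42.9]), array([-7.5,  4.4]), np.int64(18678)) now (array([-67.6, -55.2, -42.9]), array([-7.5,  3.4]), np.int64(16207))
top home (array([-128.9,  -61.4,  -49.8]), array([-13.4,  12.5]), np.int64(21316)) now (array([-129.1,  -61.6,  -50.6]), array([-13.6,   7. ]), np.int64(14581))
t 15.2 cur dial mm [  9.2 -87.2 140.1] shift [ 0.976  0.522 -0.477] turn [-0.0015  0.0006 -0.0003] q [-0.95  0.15  0.51  2.33  0.84  0.72  1.13] F [-0.2 -0.6  0.2] gap 0.008
side marker (np.float64(0.2734609870902443), np.int64(6297)) [(np.float64(0.28778660402040146), np.int64(830)), (np.float64(0.28984648991161976), np.int64(661)), (np.float64(0.2908871399606091), np.int64(228))]
top marker (np.float64(0.26801927780852997), np.int64(6647)) [(np.float64(0.2676163047847618), np.int64(1225)), (np.float64(0.2681118689715525), np.int64(1150)), (np.float64(0.2648173299057889), np.int64(727))]
```

View pics/z_side.png

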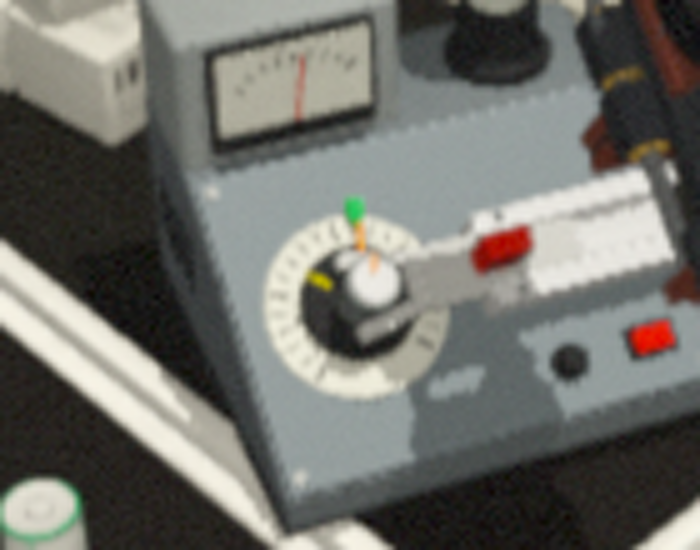

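View pics/z_top.png

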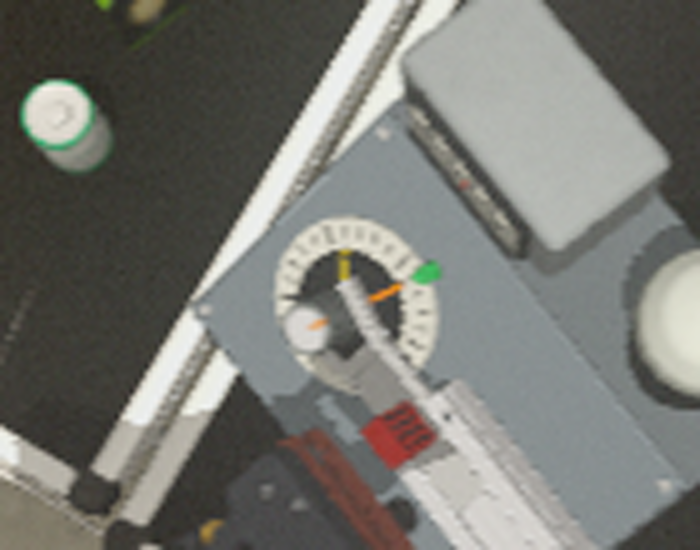

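View pics/m_top.png

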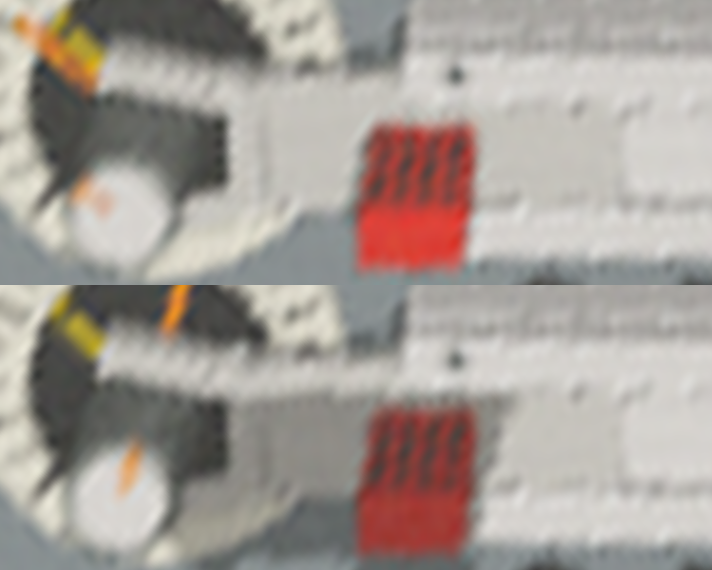

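View pics/zf_side.png

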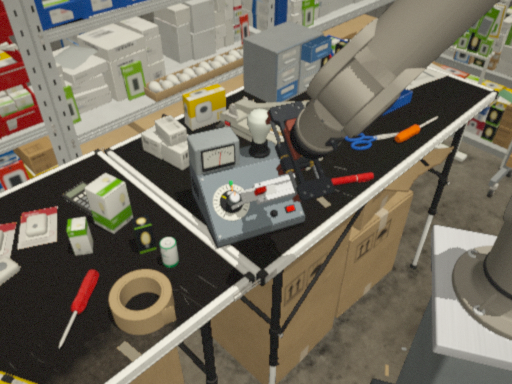

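```bash
python3 - <<'E'
import sys,io
import numpy as np
from h import *
R=frame(PSI)
D=np.load("D.npy")
p=cv2.imread("pics/k_side.png")
c="side";x,y=[int(v) for v in proj(c,np.array([ 0.59408464,-0.02445637,0.07601647]))]
u=np.array([468,225])/6+[x-40,y-50]
q=ray(c,u,R[:,2],R[:,2]@D+.045);print("back: tab left edge",R.T@(q-D))
u=np.array([390,245])/6+[x-40,y-50];q=ray(c,u,R[:,2],R[:,2]@D+.045);print("home-ish",R.T@(q-D))
from workcell import hand_in
print(hand_in())
E
```

```text
back: tab left edge [-0.00254378 -0.076833    0.045     ]
home-ish [-0.00216706 -0.0466554   0.045     ]
the job is handed in; nothing more can be done
None
```

The job is handed in at about 15 s. The knob's pointer stands at the green marker and the lock slide is home over the knob again. No verdict came back.

**What I did**
- I gripped the red tab and drew the lock back.
- I turned only the inner knob clockwise, from about -0.91 to +0.27 rad, then let go.
- I gripped the tab again and pushed the lock forward. The grip slipped about 1 mm short of home, so I finished by pushing the tab's end with closed fingers until the lock stopped moving, at about 37 N.

**Last checks, arm clear of the tester**

| Check | Side camera | Top camera |
|---|---|---|
| Pointer angle | 0.29 rad | 0.267 rad |
| Marker angle | 0.273 rad | 0.268 rad |

- **Pointer:** the two cameras disagree by about 0.02 rad, which is 0.6 mm at the tip. I trusted the top view because it sees more of the pointer.
- **Lock:** the red tab's leading edge is within 1 mm of where it was in the starting pictures, in both cameras.
- **Ring and marker:** neither shows any movement.
- **Things round the tester:** the battery and felt marker look unmoved. I compared them by eye only, and did not check the black carton separately.

**Less certain**
- **How far back the lock went:** the grip also slipped on the pull, so the lock did not reach the full 50 mm. A rough estimate gives 30 to 40 mm, only just past the 30 mm at which it clears the knob at the low end. The pictures showed the fork off the knob, and the knob turned freely.
- **Finger contact:** while closed on the tab, the fingers pressed along the panel normal with up to 34 N, probably the fingertips on the rail. This eased as soon as they opened.

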